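# Load a lock case under a spring clamp with a wedge

## Task

Load the lock case into the spring clamp on the locksmith's bench: push the wooden wedge from the tray under the roller of the sprung arm until it holds the arm up by itself, then slide the lock case under the raised arm until it is gently but fully home against both the back stop (its little plunger pushed right in) and the side stop, and let go of it. Then draw the wedge out so that the arm comes down and clamps the case, and lay the wedge back flat in its tray. Leave the other things on the bench where they are.

Things in the scene. Friction and masses are not known exactly. Their poses are not given: they have to be found in the camera images.
- clamp: spring clamp bolted to the bench. Origin: centre of the bed's underside; x points away from the open front edge where parts slide in, y to the left, z up. Dark steel bed 200 (x) x 260 (y) x 15 mm. The arm lies along y above x = 0, from a hinge post (55 mm high, y = +105 mm) to the roller at its free end (y = -80 mm). Arm down, nothing is over 60 mm high
- plunger (a joint): how far the plunger in the back stop is pressed in, m: 0 free, 0.004 when the case touches the stop's face. A brass pin 7 mm thick, 6 mm over the bed, 4 mm proud of the face, with a spring of under 1 N, so that a case let go of stays put.
- side_stop (a point): middle of the face, looking to -y, of the side stop on the bed (clamp frame x = +15, y = +42.5, z = 20 mm). The stop is 50 mm long along x, 10 mm high. Axes as the clamp's
- foot (a point): middle of the underside of the arm's round rubber foot, 22 mm across, 85 mm from the hinge. Arm at rest: about 9 mm above the bed; arm on the wedge: about 21 mm. It presses on the case with about 12 N
- roller_mid (a point): middle of the freely turning steel roller on the arm's free end, 20 mm across, 40 mm wide along y, 185 mm from the hinge. At rest its underside is about 8 mm above the bed. It presses down with about 5 N when down, 7 N when up on the wedge
- wedge_lane (a point): point on the bed's top, straight under the roller (clamp frame x = 0, y = -80, z = 15 mm); axes as the clamp's. The wedge goes in here along +x, thin end first
- case_lane (a point): centre of the lock case (half-way up) when it lies flat on the bed along x, touching the side stop, with the back stop in mid-setting (clamp frame x = -15, y = +20, z = 21 mm); axes as the clamp's. The back stop is a steel block 36 mm wide (y = 2 to 38 mm), 10 mm high, that is set by hand: its face may be anywhere from x = 33 to 57 mm (clamp frame), so feel or look for it. It holds firm
- wedge_mid (a point): centre, half-way up, of the wooden wedge, 140 mm long (x) x 30 mm wide (y) x 34 mm high. Its x axis points to the thin end. The thick half (x from -70 to 0) is flat on top, 34 mm high; from x = 0 the top slopes down to 4 mm at the thin end (x = +70 mm). With the roller on the flat part it stays put, on the slope it is squeezed out. 0.11 kg or so
- case_mid (a point): centre, half-way up, of the lock case: plain steel block 120 mm (x) x 45 mm (y) x 12 mm with screw, spindle and key holes marked on its top; either end may go in first. 0.35 kg or so
- tray: fixed shallow black tray for the wedge, 190 (x) x 90 (y) x 12 mm, walls 4 mm, floor 4 mm thick; origin at the centre of its underside
- clamp_arm (a joint): angle of the sprung arm, rad: 0 at rest (down, no case), about 0.03 when clamping the 12 mm case, about 0.15 when it stands on the wedge's flat top; then its top is 70 mm over the bench; it can go up to 0.5. A steel bar 16 mm wide, hinged about the clamp's x direction 39 mm over the bench; a spring presses it down
- padlock: loose brass padlock, body 50 x 45 x 22 mm, lying flat; bystander
- long_plate: loose thin steel lock plate with round ends, 190 x 40 x 5 mm; bystander, not the lock case
- cylinder_lock: loose brass lock cylinder 60 mm long; bystander
- screwdriver: loose screwdriver; bystander
- mug: loose white mug 76 mm across, 90 mm high; bystander
- oil_can: loose grey can 50 mm across, 110 mm high; bystander
- screw_dish: loose steel dish 90 mm across, 30 mm high; bystander
There are look-alikes about, which are no part of the job. Leave any yellow look-alike of the part that bears case_mid alone.

How it is judged (in metres and radians):
On the way, in this order (a step that is already met when the one before it is completed fails the run):
1. the wedge, let go of, holds the sprung arm up by itself (value of joint clamp_arm above 0.12 rad and contact force between wedge and clamp_arm above 2 N and contact force between the fingers and clamp_arm below 0.1 N and contact force between the fingers and wedge below 0.1 N), for 0.2 s.
2. the lock case lies home against both stops under the arm, let go of, while the wedge still holds the arm up (value of joint clamp_arm above 0.12 rad and contact force between wedge and clamp_arm above 2 N and contact force between the fingers and clamp_arm below 0.1 N and value of joint plunger above 0.0024 m and x of case_mid in the frame of case_lane between -0.015 and 0.015 m and y of case_mid in the frame of case_lane between -0.0018 and 0.0018 m and z of case_mid in the frame of case_lane between -0.003 and 0.003 m and angle between the x axis of case_mid and the x axis of case_lane, either way round below 0.04 rad and contact force between the fingers and lock_case below 0.1 N), for 0.2 s.
At the end, for the whole second after the job is handed in: the lock case is home against the back stop (its plunger pressed in more than 2.4 of 4 mm) and the side stop (within 1.8 mm; turned less than 0.04 rad), the sprung arm presses on it with more than 4 N, and the wedge lies flat, right way up, in the tray (value of joint plunger above 0.0024 m and x of case_mid in the frame of case_lane between -0.015 and 0.015 m and y of case_mid in the frame of case_lane between -0.0018 and 0.0018 m and z of case_mid in the frame of case_lane between -0.003 and 0.003 m and angle between the x axis of case_mid and the x axis of case_lane, either way round below 0.04 rad and contact force between clamp_arm and lock_case above 4 N and contact force between wedge and clamp_arm below 0.1 N and x of wedge_mid in the frame of tray between -0.027 and 0.027 m and y of wedge_mid in the frame of tray between -0.03 and 0.03 m and height (world z) of wedge_mid below 0.026 m and angle between wedge_mid's own z axis and vertical below 0.08 rad); the robot touches nothing.
It fails at once if the lock case was rammed against the back stop with more than 40 N (contact force between lock_case and back_stop above 40 N).
It fails at once if another thing on the bench was moved by more than 25 mm (distance of any of padlock, long_plate, cylinder_lock, screwdriver, mug, oil_can, screw_dish from where it was at the start of the episode above 0.025 m).
It also fails if it takes over 72 s, if anything falls off the work surface, if the arm or the gripper's body presses on something with over 40 N, if the wrist force passes 120 N, or if a joint passes its speed limit or range.

## Robot

A 6-joint arm with a two-finger parallel gripper is mounted at the origin on the work surface. World frame = base frame: x ahead of the robot, y to its left, z up, the work surface at z = 0. Lengths are in mm, angles in rad, forces in N, time in s.
With the tool pointing down it reaches from about 350 to 975 mm from the base axis. Payload 7.1 kg.
Tool frame: the origin (TCP) lies at the very end of the fingers, on their centre line; the grasp point (between the pads) lies 19 mm behind it (ctrl.grip_depth is the distance from the TCP to the grasp point, in mm); x points along the fingers, z is the direction in which the jaws open and shut, and the axes are right-handed (so a half turn about x gives the same grasp; the last joint's range is limited). The gripper opens to 88 mm and grips with 3 to 60 N. Pads are 20 mm wide; open, the fingers measure 115 mm over their backs; the gripper's body (75 mm by 178 mm) begins 61 mm behind the grasp point.
Start: joints at [-1.29, 0.423, 1.63, -0, 1.089, -0.019], TCP at [184.599, -597.1, 222.675] pointing down, gripper open.
Joint ranges: [-3, 3], [-0.9, 2.11], [0.09, 2.58], [-1.31, 4.45], [0.11, 2.69], [-2.54, 2.54]. Speed limits (rad/s): [2.39, 2.39, 3.01, 3.14, 3.14, 3.14].

## Interface

Orientations are given as a rotation vector (axis times angle).
In Python, from workcell import ctrl gives the robot as it stands. The module is installed in compiled form; this text tells all that it offers.
- The arm moves only by the tool send_rows, never from a script. Its argument "rows" is a list of rows, each a list of 4 numbers: the shift along the tool's x, y, z in mm, then the turn about the tool's x in rad. In form: [[x, y, z, turn], ...]. A call has 1 to 10 rows; each row shifts and turns the pose as measured when the row begins, along the tool's axes as they then stand; what a row does not reach is not made up. A row lasts 1/12 s, in which the tool goes at most 41.7 mm and 7.16 degrees, less where a joint would pass 70% of its speed; a pose out of reach is approached as far as the arm can. A call with a gripper value outside its range is refused whole. "fingers" is the opening, from 0 (shut) to 1 (fully open), set as the call begins (left out, the last holds). The fingers move at their own pace and stop on an object; the grip force is fixed at half the most. Time passes only in rows, so rows that do not move let the fingers close. It gives the time, the measured TCP pose, the force and the opening at its end, in the units of the state.
- ctrl.get_obs(): the state, without advancing time (a new reading comes with each control period).
- ctrl.get_image(name): name is "side" or "top" or "wrist"; returns a dict with "img" (480x640x3 uint8, red, green, blue), "depth" (480x640 float32, mm along the optical axis (not along the pixel's ray), 0 where there is no reading), "mtx" (3x3 intrinsics, pixels), "world_from_camera" (4x4, takes a point from camera to world coordinates). Camera axes: x right, y down, z forward; pixel columns grow to the right and rows downward; lengths in mm; the calibration is good to about 2 mm. A picture is of the moment at which its call begins.
- ctrl.close_job(): hands the job in, once; it reports no verdict.
The state is a dict: "t": time; "qpos": joint angles; "qvel": joint speeds; "joint_torque": joint torques, N m; "ee_pos": TCP position; "orientation": TCP orientation; "ft_force": force on the tool from outside, world axes, zero at the start; "moment": the same for the moment, N m; "width": finger opening in mm.
Only numpy, scipy, OpenCV 4.12 (cv2) and the standard library are available. Lean on these libraries where they do the work, as an engineer would, in place of code of your own. Each camera call takes 0.05 s, during which the arm holds its last target.

## Working session

There is one attempt and no reset: what is moved stays moved. The work goes in short steps, Python scripts to look and compute and a tool call to move; the robot and the scene stay as the last step left them, time stands still between calls to the robot, and variables do not carry over. Pictures are saved under pics/ and viewed, and the job is handed in when it is done.

Besides the shell and the picture viewer there is one more tool, called after ">>>" as name([rows], argument=value, ...), one row to a line, values as JSON. send_rows: Moves the arm, as the interface text tells. Its arguments: {"type":"object","properties":{"rows":{"type":"array"},"fingers":{"type":"number"}},"required":["rows"]}

```bash
mkdir -p pics
cat > h.py <<'E'
import numpy as np, cv2
from workcell import ctrl
from scipy.spatial.transform import Rotation as R
def snap(name,fn):
    d=ctrl.get_image(name); cv2.imwrite(f'pics/{fn}.png',d['img'][:,:,::-1]); np.savez(f'pics/{fn}.npz',**d); return d
def ray(d,uv,z):
    K=np.array(d['mtx']);T=np.array(d['world_from_camera'])
    uv=np.atleast_2d(np.array(uv,float)); p=np.c_[uv,np.ones(len(uv))]@np.linalg.inv(K).T@T[:3,:3].T
    o=T[:3,3]; return o+p*((z-o[2])/p[:,2:3])
def cloud(d):
    K=np.array(d['mtx']);T=np.array(d['world_from_camera']);Z=d['depth']
    v,u=np.mgrid[:480,:640]; p=np.stack([(u-K[0,2])/K[0,0]*Z,(v-K[1,2])/K[1,1]*Z,Z],-1)
    return p@T[:3,:3].T+T[:3,3]
def st():
    o=ctrl.get_obs(); print('t',o['t'],'pos',np.round(o['ee_pos'],1),'F',np.round(o['ft_force'],1),'w',np.round(o['width'],1)); print(np.round(R.from_rotvec(o['orientation']).as_matrix(),3).tolist(),'q',np.round(o['qpos'],3)); return o
E
python3 - <<'E'
from h import *
st()
for n in ['side','top','wrist']:
    d=snap(n,n+'0'); print(n,np.round(d['mtx'],1).tolist(),np.round(d['world_from_camera'],3).tolist())
E
```

```text
t 0.0 pos [ 184.5 -596.6  221.9] F [ 0.5  0.5 -0.8] w 87.6
[[-0.0, 0.955, 0.295], [0.001, 0.295, -0.955], [-1.0, 0.0, -0.002]] q [-1.29   0.424  1.631 -0.     1.089 -0.019]
side [[564.6, 0.0, 318.4], [0.0, 564.6, 229.8], [0.0, 0.0, 1.0]] [[-0.702, -0.398, 0.591, -347.831], [-0.712, 0.373, -0.594, 905.01], [0.016, -0.838, -0.546, 846.553], [0.0, 0.0, 0.0, 1.0]]
top [[543.2, 0.0, 316.8], [0.0, 543.2, 237.5], [0.0, 0.0, 1.0]] [[0.016, -0.985, 0.169, 276.174], [-1.0, -0.013, 0.021, 28.71], [-0.019, -0.17, -0.985, 1471.639], [0.0, 0.0, 0.0, 1.0]]
wrist [[333.3, 0.0, 324.9], [0.0, 333.3, 241.0], [0.0, 0.0, 1.0]] [[0.296, -0.925, -0.239, 248.043], [-0.955, -0.287, -0.072, -576.441], [-0.002, 0.25, -0.968, 385.613], [0.0, 0.0, 0.0, 1.0]]
```

View pics/top0.png

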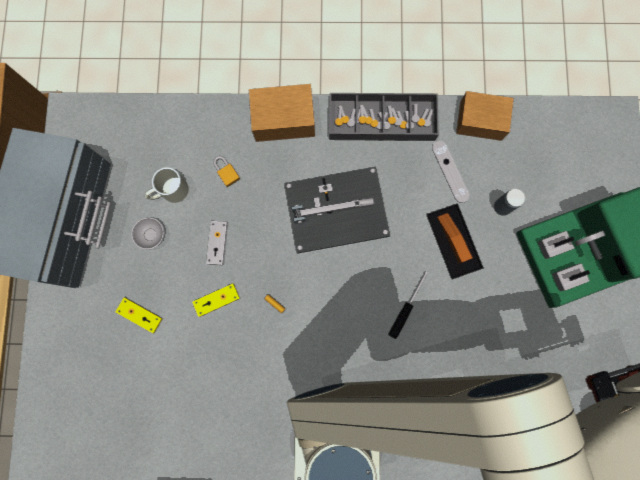

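View pics/side0.png

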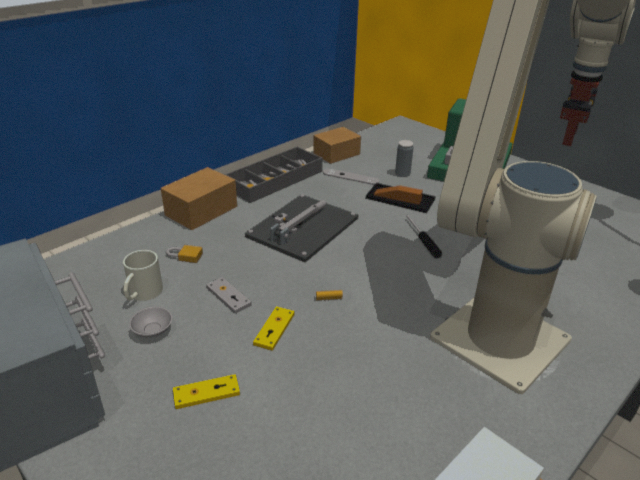

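View pics/wrist0.png

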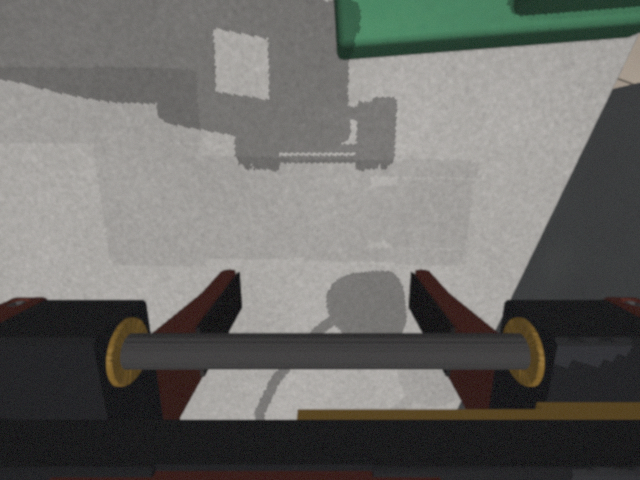

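The lock case candidates are the grey block at top px (216,243), the yellow look-alikes at (216,299) and (138,314), and the long thin plate at (450,171). I choose the grey one at (216,243). The wedge is the orange-brown block at (454,237) in the black tray. The wooden blocks at (281,112) and (485,115) are only scenery.

Run:
```python
from h import *
d=dict(np.load('pics/top0.npz')); im=d['img'][:,:,::-1]
a=cv2.resize(im[150:270,270:400],None,fx=4.6,fy=4.6,interpolation=cv2.INTER_CUBIC)
b=cv2.resize(im[195:285,190:250],None,fx=3.0,fy=3.0,interpolation=cv2.INTER_CUBIC)
c=cv2.resize(im[195:285,420:490],None,fx=2.8,fy=2.8,interpolation=cv2.INTER_CUBIC)
o=np.zeros((552,800,3),np.uint8); o[:552,:598]=a[:552,:598]; o[:b.shape[0],600:600+b.shape[1]]=b; o[280:280+c.shape[0],600:600+c.shape[1]]=c
cv2.imwrite('pics/crop0.png',o)
hsv=cv2.cvtColor(im,cv2.COLOR_BGR2HSV)
P=cloud(d)
def rect(mask,z,nm):
    m=mask.astype(np.uint8)
    cs,_=cv2.findContours(m,cv2.RETR_EXTERNAL,cv2.CHAIN_APPROX_NONE); c=max(cs,key=cv2.contourArea)[:,0]
    w=ray(d,c,z)[:,:2]; r=cv2.minAreaRect(w.astype(np.float32)); print(nm,'z',z,r, 'px',c.mean(0)); return r
def roi(x0,y0,x1,y1):
    m=np.zeros((480,640),bool); m[y0:y1,x0:x1]=1; return m
V=hsv[...,2];S=hsv[...,1];H=hsv[...,0]
rect(roi(275,155,400,262)&(V<80),15,'bed')
rect(roi(195,212,240,275)&(V>150),12,'case')
rect(roi(420,200,490,285)&(S>120)&(V>60),34,'wedge')
rect(roi(420,200,490,285)&(V<60)|(roi(420,200,490,285)&(S>120)),12,'tray')
for uv in [(216,235),(454,222),(450,215),(465,255),(325,185),(372,202),(296,212),(340,207),(300,190),(140,320)]: print(uv,im[uv[1],uv[0]],np.round(P[uv[1],uv[0]],1))
```

```text
bed z 15 ((605.5919799804688, 7.737213134765625), (198.8736114501953, 256.03875732421875), 11.227518081665039) px [334.90571429 211.58      ]
case z 12 ((509.1136169433594, 332.84552001953125), (174.9873809814453, 121.79961395263672), 2.3062984943389893) px [217.51027397 239.47945205]
wedge z 34 ((530.0721435546875, -310.8053283691406), (140.2153778076172, 36.87896728515625), 26.782634735107422) px [455.3        237.42727273]
tray z 12 ((523.285400390625, -312.90643310546875), (188.21546936035156, 90.3721694946289), 20.04146957397461) px [454.24064171 240.80213904]
(216, 235) [ 44 113 150] [530.  335.5  14.1]
(454, 222) [26 38 54] [ 576.1 -315.7    4.3]
(450, 215) [26 26 34] [ 595.1 -304.7    6.7]
(465, 255) [ 42 101 176] [ 480.5 -334.6   37. ]
(325, 185) [89 88 87] [670.2  39.2  29.3]
(372, 202) [160 158 165] [621.  -88.3  40.9]
(296, 212) [67 67 65] [588.7 115.7  51.4]
(340, 207) [179 178 186] [605.   -2.   46.1]
(300, 190) [68 69 68] [657.4 107.9  21.4]
(140, 320) [  0 217 214] [297.1 528.7  12.6]
```

View pics/crop0.png

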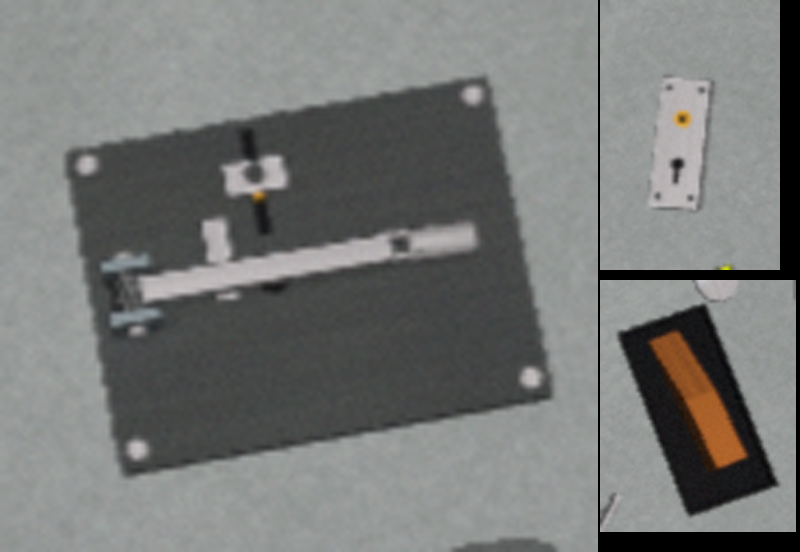

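Crop check: the grey block with the brass spindle ring and keyhole is the lock case. The orange-brown wedge lies in the black tray with its thin end to the upper left. The clamp's back stop is the block near top px (325,188).

Run:
```python
from h import *
d=dict(np.load('pics/top0.npz')); im=d['img'][:,:,::-1]; P=cloud(d)
hsv=cv2.cvtColor(im,cv2.COLOR_BGR2HSV)
g=(hsv[...,0]>60)&(hsv[...,0]<90)&(hsv[...,1]>100); q=P[g]; q=q[q[:,2]>5]
print('green',q.min(0),q.max(0)); 
for lo in (60,100,150,200): 
    s=q[q[:,2]>lo]; print(lo,len(s), s.min(0) if len(s) else '', s.max(0) if len(s) else '')
m=np.zeros(g.shape,bool); m[200:285,420:490]=1
w=m&(hsv[...,1]>100)&(hsv[...,2]>60)
hp=w&(hsv[...,2]>160); print('V hist',np.histogram(hsv[...,2][w],bins=8))
q=P[w]; t=q[q[:,2]>32]; print('flat',t.mean(0),len(t))
c=q-q.mean(0)
for mm,z,n in((hp,38,'flattop'),):
    cs,_=cv2.findContours(mm.astype(np.uint8),0,1);c=max(cs,key=cv2.contourArea)[:,0]
    print(n,cv2.minAreaRect(ray(d,c,z)[:,:2].astype(np.float32)))
```

```text
green [ 162.75988246 -753.91652389    6.78539108] [ 652.8626741    28.70962756 1471.63942765]
60 3735 [ 162.75988246 -727.52817999   60.05509361] [ 631.82741285   28.70962756 1471.63942765]
100 3298 [ 162.75988246 -727.52817999  100.00864939] [ 631.82741285   28.70962756 1471.63942765]
150 2582 [ 162.75988246 -727.52817999  150.02523959] [ 631.82741285   28.70962756 1471.63942765]
200 43 [ 162.75988246 -511.42006848  340.66382908] [ 276.1743237    28.70962756 1471.63942765]
V hist (array([ 31,  21,  30,  20,  49, 206,  55, 232]), array([ 62.   ,  76.625,  91.25 , 105.875, 120.5  , 135.125, 149.75 ,
       164.375, 179.   ]))
flat [ 504.26451463 -320.30569964   41.28758076] 340
flattop ((500.57696533203125, -325.0587158203125), (68.65149688720703, 25.899372100830078), 23.47191047668457)
```

>>> send_rows([
  [0,36,-16.3,-0.011],
  [0,36,-16.3,-0.011],
  [0,36,-16.3,-0.011],
  [0,36,-16.3,-0.011],
  [0,36,-16.3,-0.011],
  [0,36,-16.3,-0.011],
  [0,36,-16.3,-0.011],
  [0,36,-16.3,-0.011],
  [0,36,-16.3,-0.011],
  [0,36,-16.3,-0.011],
], fingers=0.6)

```text
t: 0.98
ee_pos: [472.2, -314.6, 219.4]
orientation: [0.908, 1.375, -0.91]
ft_force: [0.3, -0.1, -0.8]
width: 52.7
```

Run:
```python
from h import *
st(); snap('wrist','w1')
```

```text
t 0.9833 pos [ 472.2 -314.6  219.4] F [ 0.3 -0.1 -0.8] w 52.7
[[-0.003, 0.921, 0.391], [0.001, 0.391, -0.921], [-1.0, -0.002, -0.002]] q [-6.08e-01  3.44e-01  1.76e+00 -1.00e-03  1.04e+00  5.62e-01]
```

View pics/w1.png

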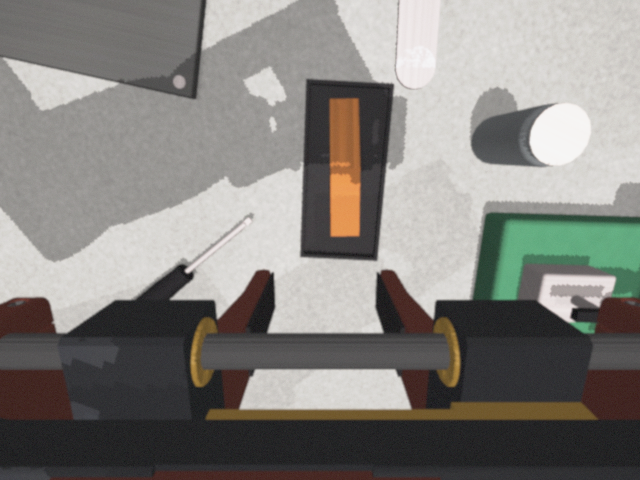

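The wrist view shows the wedge in its tray with its thick end at (345,236), its thin end at (344,98), and the slope starting at row ~163. The screwdriver lies to the left and the bed corner is at the upper left.

```bash
cat >> h.py <<'E'
def maskrect(d,mask,z):
    cs,_=cv2.findContours(mask.astype(np.uint8),cv2.RETR_EXTERNAL,cv2.CHAIN_APPROX_NONE); c=max(cs,key=cv2.contourArea)[:,0]
    r=cv2.minAreaRect(ray(d,c,z)[:,:2].astype(np.float32)); return r,c
def toolrel(p):
    o=ctrl.get_obs(); M=R.from_rotvec(o['orientation']).as_matrix(); return M.T@(np.array(p)-o['ee_pos'])
E
python3 - <<'E'
from h import *
d=dict(np.load('pics/w1.npz')); im=d['img'][:,:,::-1]; hsv=cv2.cvtColor(im,cv2.COLOR_BGR2HSV)
m=np.zeros((480,640),bool); m[70:260,300:395]=1
o=m&(hsv[...,1]>120)&(hsv[...,2]>60)
f=o&(hsv[...,2]>200)
r,c=maskrect(d,f,38);print('flat',r,c.min(0),c.max(0))
r2,c=maskrect(d,o,38);print('all@38',r2)
k=cv2.minAreaRect(c); print(k)
# flat top corners
E
python3 - <<'E'
from h import *
d=dict(np.load('pics/w1.npz'))
print(np.round(ray(d,[(329,237),(360,237),(330.5,165),(352,175),(360,175),(345,236.5)],38)[:,:2],1).tolist())
im=d['img'][:,:,::-1]; cv2.imwrite('pics/w1c.png',cv2.resize(im[80:260,290:400],None,fx=3.3,fy=3.3))
E
```

```text
flat ((494.9476623535156, -326.08782958984375), (64.82237243652344, 28.87221908569336), 23.30755615234375) [331 173] [359 235]
all@38 ((526.8038940429688, -311.96417236328125), (136.91685485839844, 31.300199508666992), 23.74867057800293)
((344.7478332519531, 167.002197265625), (138.20346069335938, 30.67709732055664), 89.50178527832031)
[[456.7, -324.5], [469.7, -354.9], [526.1, -296.4], [525.6, -320.4], [528.7, -327.9], [463.9, -340.0]]
```

View pics/w1c.png

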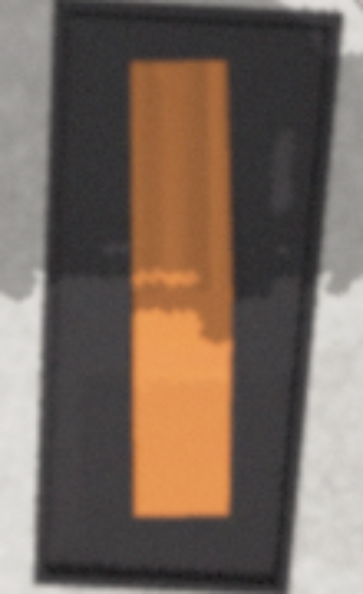

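>>> send_rows([
  [25,0.2,7,-0.003],
  [25,0,7,-0.003],
  [25,0,6,0],
  [25,0,0,0],
  [25,0,0,0],
  [25,0,0,0],
  [20,0,0,0],
  [15,0,0,0],
  [0,0,0,0],
])

```text
t: 1.78
ee_pos: [490.4, -325.1, 27.7]
orientation: [0.894, 1.377, -0.89]
ft_force: [-0.9, -0.4, -0.2]
width: 52.9
```

Run:
```python
from h import *
st(); snap('wrist','w2'); print(toolrel([480.3,-332.7,15]))
```

```text
t 1.7833 pos [ 490.4 -325.1   27.7] F [-0.9 -0.4 -0.2] w 52.9
[[0.004, 0.912, 0.411], [0.0, 0.411, -0.912], [-1.0, 0.004, 0.001]] q [-0.607  0.648  1.807  0.004  0.684  0.538]
[ 13.84152489 -12.66779664   2.23106364]
```

View pics/w2.png

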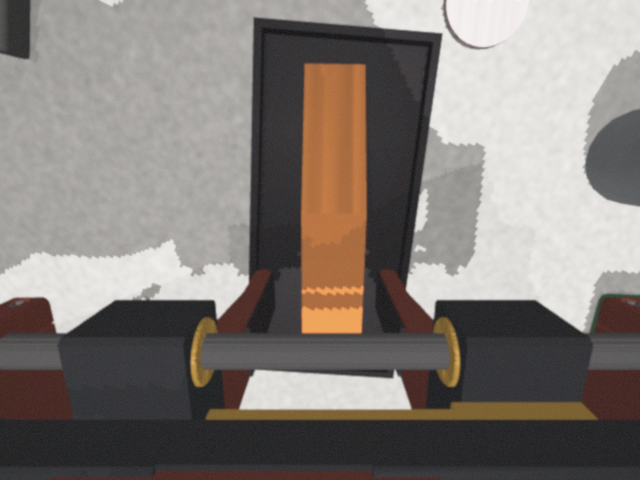

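Now the wedge lies between the fingers, with its slope line at row 213 (cols 302–367) and the thick end around row 333.

Run:
```python
from h import *
d=dict(np.load('pics/w2.npz'))
p=ray(d,[(302,213),(367,213),(302,333),(363,333),(334,213)],38); print(np.round(p,1).tolist()); m=(p[0]+p[1])/2
y=p[1]-p[0]; print('yaw',np.degrees(np.arctan2(y[0],-y[1])),np.linalg.norm(y))
for q in p: print(np.round(toolrel(q),1))
b=ray(d,[(304.5,64.5),(365,64.5)],8); print(np.round([toolrel(q) for q in b],1))
```

```text
[[522.7, -297.8, 38.0], [535.1, -325.4, 38.0], [465.8, -322.4, 38.0], [478.6, -350.8, 38.0], [528.8, -311.4, 38.0]]
yaw 24.280448949804256 30.254654924238263
[ -9.   40.4 -12.1]
[-8.9 40.4 18.1]
[ -9.2 -21.5 -13.1]
[ -9.2 -21.5  18.1]
[-8.9 40.4  2.8]
[[ 21.3 110.4 -11.8]
 [ 21.4 110.5  18.5]]
```

>>> send_rows([
  [4,-6,1.5,0],
  [5,-5,1.5,0],
  [3,0,0,0],
  [0,0,0,0],
])

```text
t: 2.17
ee_pos: [482.6, -335.1, 19.0]
orientation: [0.893, 1.371, -0.89]
ft_force: [-0.2, -0.1, -0.7]
width: 52.5
```

>>> send_rows([
  [0,0,0,0],
  [0,0,0,0],
  [0,0,0,0],
  [0,0,0,0],
  [0,0,0,0],
], fingers=0)

```text
t: 2.58
ee_pos: [483.7, -336.3, 21.3]
orientation: [0.893, 1.367, -0.89]
ft_force: [-0.2, -0.5, -0.4]
width: 29.8
```

>>> send_rows([
  [-30,0,0,0],
  [-30,0,0,0],
  [-20,5,-20,0.025],
  [0,9,-30,0.032],
  [0,9,-30,0.032],
  [0,9,-30,0.032],
  [0,9,-30,0.032],
  [0,9,-30,0.032],
  [0,9,-30,0.032],
  [0,6,-20,0.01],
])

```text
t: 3.42
ee_pos: [477.3, -102.6, 104.3]
orientation: [1.079, 1.271, -1.071]
ft_force: [0.3, -0.3, -0.7]
width: 29.9
```

Run:
```python
from h import *
st(); snap('wrist','w3');snap('top','top1')
```

```text
t 3.4167 pos [ 477.3 -102.6  104.3] F [ 0.3 -0.3 -0.7] w 29.9
[[0.016, 0.984, 0.176], [-0.007, 0.177, -0.984], [-1.0, 0.014, 0.01]] q [-0.234  0.405  2.018 -0.005  0.702  1.163]
```

View pics/w3.png

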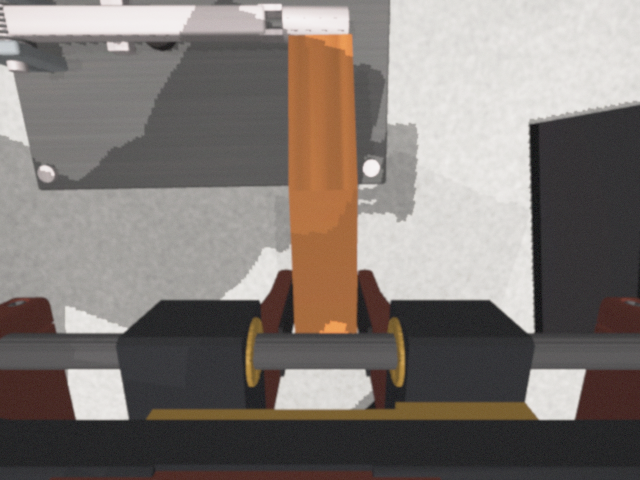

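The wedge is held straight and points at the clamp. The roller shows at px (283–348, 8–33) and the bed's front edge runs from (40,188) to (383,183).

```bash
cat > bed.py <<'E'
from h import *
import sys
# clamp pose from top view with front/right/left/back edges fit
d=dict(np.load('pics/top0.npz')); im=d['img'][:,:,::-1]; hsv=cv2.cvtColor(im,cv2.COLOR_BGR2HSV)
m=np.zeros((480,640),np.uint8); m[155:262,275:400]=1
m=m&(hsv[...,2]<85).astype(np.uint8); m=cv2.morphologyEx(m,cv2.MORPH_CLOSE,np.ones((25,25)))
r,c=maskrect(d,m,15); print('top fit',r)
E
python3 bed.py
python3 - <<'E'
from h import *
d=dict(np.load('pics/w3.npz')); im=d['img'][:,:,::-1]
L=ray(d,[(46,173.5),(372,168)],15); print('bolts',np.round(L,1).tolist())
f=ray(d,[(45,189),(280,185.5),(378,183)],15); print('front',np.round(f,1).tolist(), [np.degrees(np.arctan2((f[j]-f[0])[0],-(f[j]-f[0])[1])) for j in (1,2)])
r=ray(d,[(283,20),(348,20)],43); print('roller',np.round(r,1).tolist())
r=ray(d,[(283,20),(348,20),],40); print('roller',np.round(r,1).tolist(), [np.round(toolrel(q),1) for q in r])
w=ray(d,[(289,190),(358,190)],104.3+17-0-0-0,); 
print('wedge slope', [np.round(toolrel(q),1) for q in w])
w=ray(d,[(289,36),(352,36)],92,)
print('thin', [np.round(toolrel(q),1) for q in w])
cv2.imwrite('pics/w3c.png',cv2.resize(im[0:200,0:400],None,fx=2,fy=2))
E
```

```text
top fit ((606.0804443359375, 7.6483917236328125), (200.221435546875, 256.959716796875), 11.039058685302734)
bolts [[494.4, 110.4, 15.0], [541.2, -126.9, 15.0]]
front [[482.7, 111.4, 15.0], [516.4, -61.4, 15.0], [531.2, -133.7, 15.0]] [np.float64(11.026360915844755), np.float64(11.204008194724299)]
roller [[616.5, -51.9, 43.0], [623.6, -90.3, 43.0]]
roller [[617.5, -51.4, 40.0], [624.7, -90.3, 40.0]] [array([ 66.1, 145.9, -25.3]), array([ 66.5, 145.9,  14.2])]
wedge slope [array([-16.4,  51.5, -15.9]), array([-16.1,  51.3,  14.4])]
thin [array([ 13.8, 121.1, -16.9]), array([ 14.1, 121. ,  13. ])]
```

View pics/w3c.png

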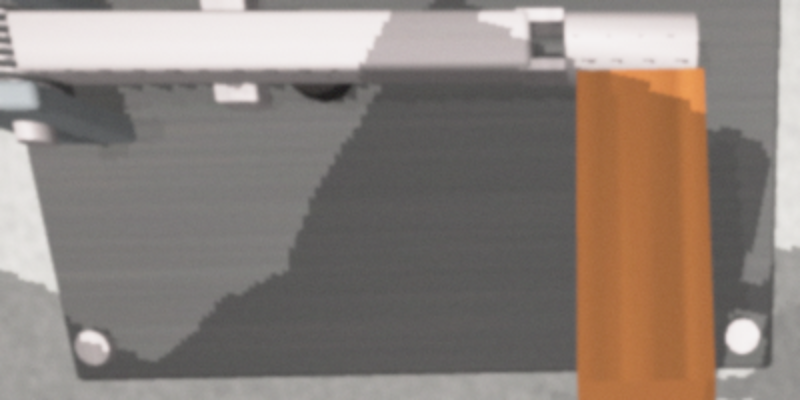

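>>> send_rows([
  [20,0,-2,0],
  [20,0,-2,0],
  [15,0,-1,0],
  [10,0,0,0],
])

```text
t: 3.85
ee_pos: [481.8, -98.7, 40.4]
orientation: [1.073, 1.266, -1.059]
ft_force: [-0.5, 0.7, -0.9]
width: 29.9
```

Run:
```python
from h import *
st(); print(toolrel([620.5,-71,33])); snap('wrist','w4'); snap('side','s4')
d=dict(np.load('pics/s4.npz')); im=d['img'][:,:,::-1]
cv2.imwrite('pics/s4c.png',cv2.resize(im[150:290,220:420],None,fx=4,fy=4))
```

```text
t 3.85 pos [481.8 -98.7  40.4] F [-0.5  0.7 -0.9] w 29.9
[[0.025, 0.982, 0.186], [-0.01, 0.186, -0.982], [-1.0, 0.022, 0.014]] q [-0.224  0.529  2.036 -0.008  0.551  1.166]
[ 10.54350074 141.26691616  -1.56935954]
```

View pics/w4.png

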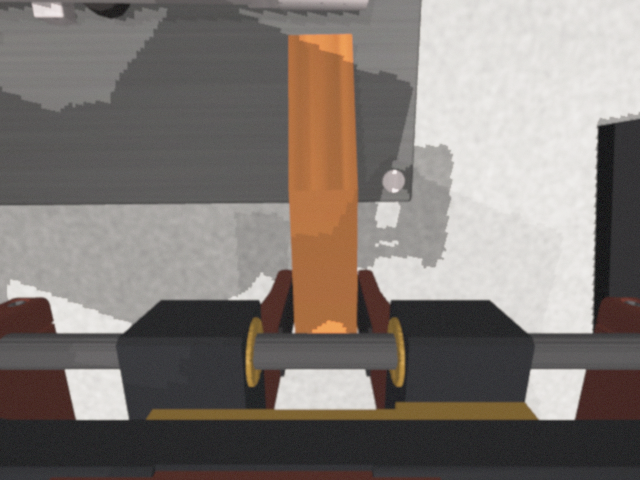

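View pics/s4c.png

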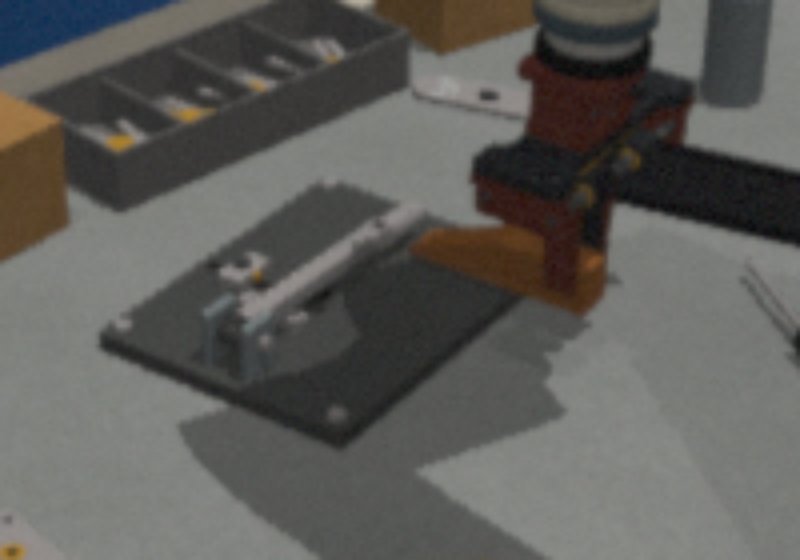

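>>> send_rows([
  [5,0,0,0],
  [3,5,0,0],
  [0.5,10,0,0],
  [0,12,0,0],
  [0,12,0,0],
])

```text
t: 4.37
ee_pos: [519.9, -93.1, 33.0]
orientation: [1.074, 1.269, -1.066]
ft_force: [-4.8, -2.6, -3.4]
width: 29.5
```

Run:
```python
from h import *
st(); print(toolrel([620.5,-71,33])); snap('wrist','w5')
```

```text
t 4.3667 pos [519.9 -93.1  33. ] F [-4.8 -2.6 -3.4] w 29.5
[[0.019, 0.983, 0.182], [-0.009, 0.182, -0.983], [-1.0, 0.017, 0.012]] q [-0.197  0.577  1.954 -0.009  0.591  1.199]
[  1.6738241  102.89433253  -3.40459883]
```

View pics/w5.png

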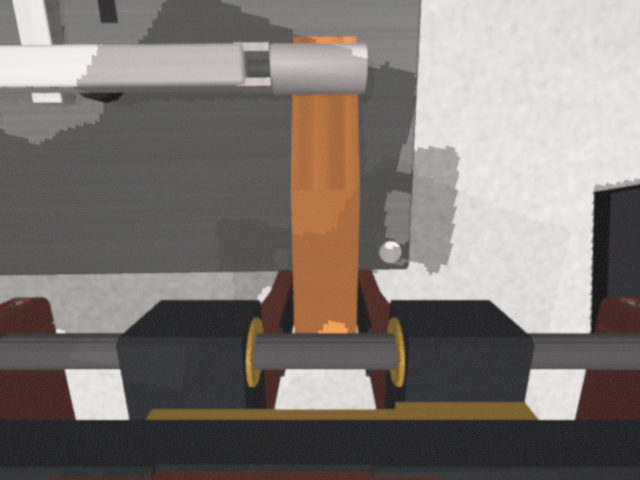

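The thin end is under the roller (px 270–367, row ~68) and centred well enough. I push on.

>>> send_rows([
  [0,12,-0.5,0],
  [0,12,-0.5,0],
  [0,12,-0.5,0],
  [0,12,-0.5,0],
  [0,12,0,0],
  [0,10,0,0],
])

```text
t: 4.92
ee_pos: [585.2, -78.5, 32.7]
orientation: [1.064, 1.284, -1.078]
ft_force: [-3.9, -2.7, -3.1]
width: 29.6
```

Run:
```python
from h import *
st(); print(toolrel([620.5,-71,33])); snap('wrist','w6');snap('side','s6')
d=dict(np.load('pics/s6.npz')); im=d['img'][:,:,::-1]
cv2.imwrite('pics/s6c.png',cv2.resize(im[150:290,220:420],None,fx=4,fy=4))
```

```text
t 4.9167 pos [585.2 -78.5  32.7] F [-3.9 -2.7 -3.1] w 29.6
[[-0.0, 0.983, 0.184], [-0.01, 0.184, -0.983], [-1.0, -0.002, 0.01]] q [-0.148  0.642  1.8   -0.016  0.698  1.25 ]
[-0.41022495 36.10998402 -0.90580498]
```

View pics/w6.png

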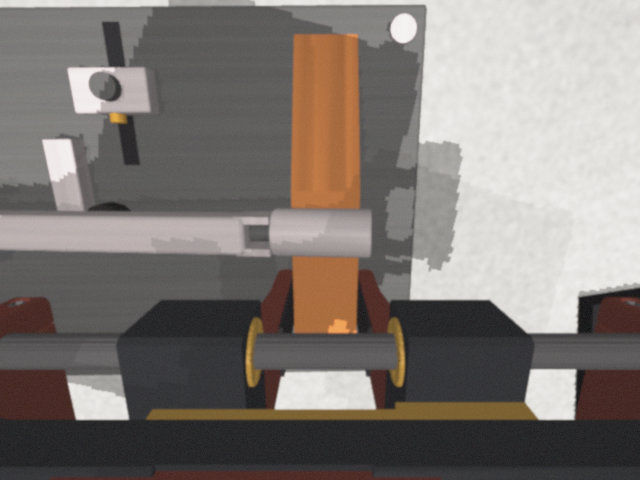

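View pics/s6c.png

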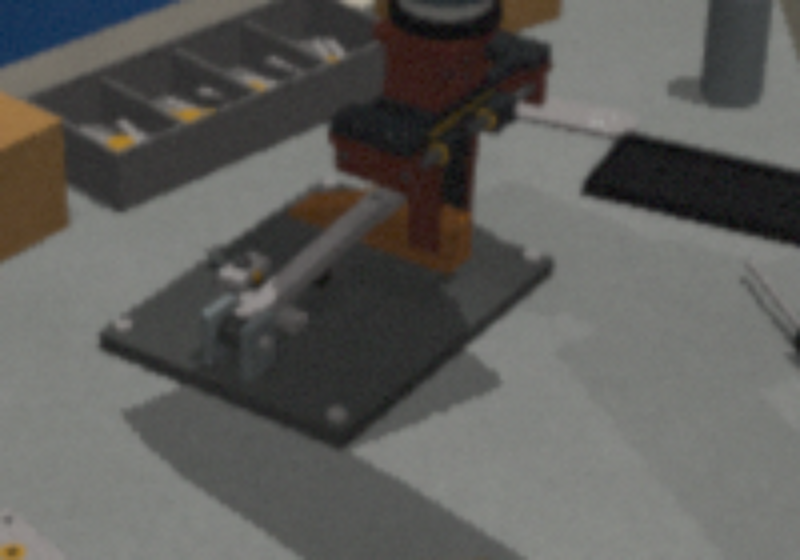

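The roller sits on the wedge's flat part, about 15 mm behind the slope line (row 190). The back stop's face shows at about (113,113) and the side stop at (70,170). I release the wedge.

>>> send_rows([
  [0,0,0,0],
  [0,0,0,0],
  [0,0,0,0],
], fingers=0.6)

```text
t: 5.27
ee_pos: [589.1, -77.9, 34.1]
orientation: [1.067, 1.278, -1.071]
ft_force: [0.2, 0.7, -0.2]
width: 46.3
```

Run:
```python
from h import *
st(); snap('wrist','w7')
d=dict(np.load('pics/w6.npz'));im=d['img'][:,:,::-1]
cv2.imwrite('pics/w6c.png',cv2.resize(im[0:220,20:220],None,fx=2.7,fy=2.7))
c=np.array([606,7.7]);th=np.radians(11.1);M=np.array([[np.cos(th),-np.sin(th)],[np.sin(th),np.cos(th)]])
print('stopface top edge',[(ray(d,[p],25)[0,:2]-c)@M for p in [(75,111),(158,113)]])
print('side stop top',[(ray(d,[p],25)[0,:2]-c)@M for p in [(77,138),(91,205)]])
print('bed corner',[(ray(d,[p],15)[0,:2]-c)@M for p in [(425,6)]])
```

```text
t 5.2667 pos [589.1 -77.9  34.1] F [ 0.2  0.7 -0.2] w 46.3
[[0.008, 0.983, 0.185], [-0.01, 0.185, -0.983], [-1.0, 0.006, 0.012]] q [-0.147  0.641  1.797 -0.014  0.694  1.249]
stopface top edge [array([50.94954771, 38.82281629]), array([49.78369356, -0.60035927])]
side stop top [array([38.60375272, 40.26841002]), array([ 5.74685935, 39.50930292])]
bed corner [array([  97.85482803, -128.84802557])]
```

View pics/w6c.png

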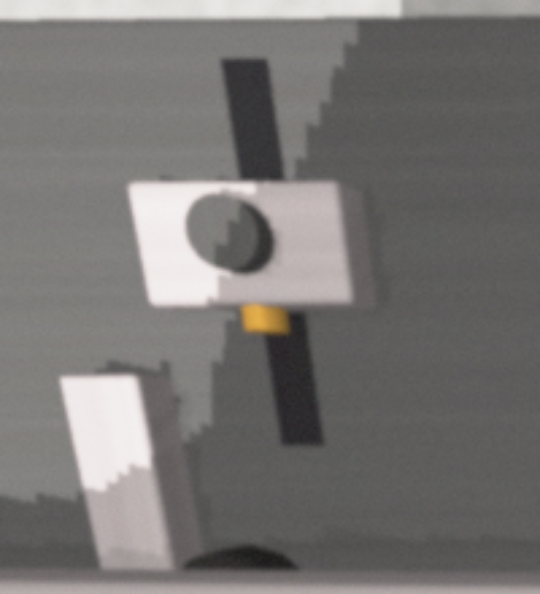

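View pics/w7.png

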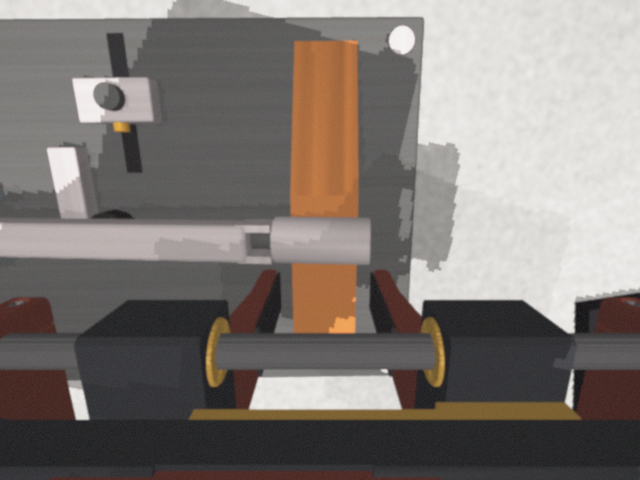

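Run:
```python
from h import *
d=dict(np.load('pics/top0.npz'))
p=ray(d,[(212,221),(227.3,222.7),(222.7,264.3),(206.7,263.7),(217.2,242.9)],12); print(np.round(p[:,:2],1).tolist())
a=(p[0]+p[1]-p[2]-p[3])/2; print(np.degrees(np.arctan2(a[1],a[0])),np.linalg.norm(a)); c=p[:4].mean(0); print(c, toolrel(c))
```

```text
[[569.3, 348.9], [565.1, 306.4], [449.9, 313.9], [451.0, 357.5], [508.5, 331.6]]
-3.9549033733361325 117.04403026333408
[508.81216996 331.67577894  12.        ] [  17.2227584    -3.40593431 -417.61352624]
```

>>> send_rows([
  [-20,0,0,0],
  [-25,0,0,0],
  [-30,0,0,0],
  [-30,0,0,0],
  [-30,0,0,0],
])

```text
t: 5.73
ee_pos: [582.6, -76.0, 168.0]
orientation: [1.064, 1.289, -1.079]
ft_force: [0.6, 0.9, -0.9]
width: 52.5
```

>>> send_rows([
  [0,-6,-32,0.02],
  [0,-6,-32,0.02],
  [0,-6,-32,0.02],
  [0,-6,-32,0.02],
  [0,-6,-32,0.02],
  [0,-6,-32,0.02],
  [0,-6,-32,0.02],
  [0,-6,-32,0.02],
  [0,-6,-32,0.02],
  [0,-6,-32,0.02],
], fingers=0.8)

```text
t: 6.57
ee_pos: [497.8, 242.4, 178.5]
orientation: [1.241, 1.168, -1.222]
ft_force: [0.2, 0.1, -0.4]
width: 69.8
```

>>> send_rows([
  [0,-8,-32,0.02],
  [0,-8,-32,0.02],
  [0,-8,-32,0.02],
])

```text
t: 6.82
ee_pos: [477.3, 344.1, 178.7]
orientation: [1.29, 1.137, -1.265]
ft_force: [0.0, -0.2, -0.6]
width: 70.3
```

Run:
```python
from h import *
st(); print(toolrel([474,334,0])); snap('wrist','w8')
```

```text
t 6.8167 pos [477.3 344.1 178.7] F [ 0.  -0.2 -0.6] w 70.3
[[0.026, 0.995, -0.099], [-0.007, -0.099, -0.995], [-1.0, 0.026, 0.004]] q [ 0.615  0.417  1.758 -0.025  0.95   2.3  ]
[178.61058523  -6.97738388   9.55655552]
```

View pics/w8.png

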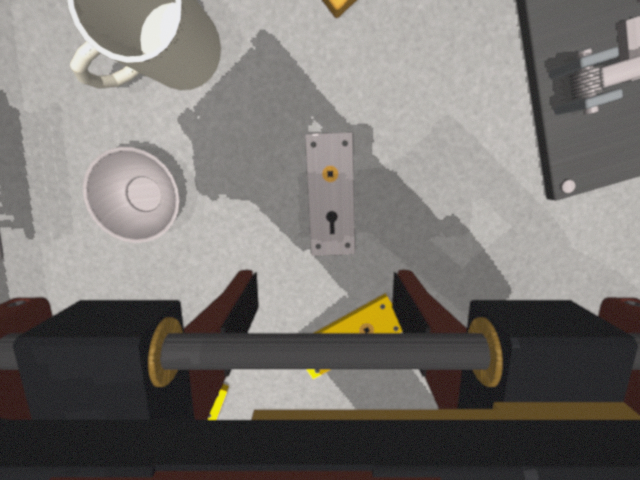

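The case is at px (330,194) with corners (306,133), (352,132), (355,254), (312,255). The yellow look-alike lies behind it at (365,325).

Run:
```python
from h import *
d=dict(np.load('pics/w8.npz'))
p=ray(d,[(306,133.5),(352,132.5),(355,254),(312,255)],12); print(np.round(p[:,:2],1).tolist())
a=(p[0]+p[1]-p[2]-p[3])/2; th=np.arctan2(a[1],a[0]);print(np.degrees(th),np.linalg.norm(a),np.linalg.norm(p[0]-p[1]))
c=p.mean(0); g=c-32*a/np.linalg.norm(a); g[2]=3
print(c,g,toolrel(g), toolrel(c))
y=ray(d,[(386,296),(401,332),(320,333)],12); print(y, [toolrel(q) for q in y])
```

```text
[[569.4, 352.6], [566.0, 309.0], [446.4, 315.5], [449.7, 359.7]]
-3.265642245954141 119.83170097181252 43.76951420645771
[507.84510936 334.20687477  12.        ] [475.89707237 336.02976613   3.        ] [176.02906413  -4.54429136  13.28992579] [167.90241189  27.66124958  11.96302854]
[[396.96180583 286.29197889  12.        ]
 [353.42779059 272.39051235  12.        ]
 [361.11037269 360.50165704  12.        ]] [array([165.07483409, -77.9221316 ,  70.57274337]), array([ 163.94731628, -119.85899451,   88.69702234]), array([ 163.84312674, -120.89515829,    0.25771323])]
```

>>> send_rows([
  [20,-1,4,-0.014],
  [25,-1,4,-0.014],
  [25,-1,4,-0.014],
  [25,-1,1,0],
  [25,0,0,0],
  [20,0,0,0],
  [15,0,0,0],
  [8,0,0,0],
])

```text
t: 7.53
ee_pos: [479.1, 342.7, 16.2]
orientation: [1.267, 1.163, -1.21]
ft_force: [-0.7, -0.1, 0.5]
width: 70.3
```

Run:
```python
from h import *
st(); print(toolrel([475.9,336,3]),toolrel([507.8,334.2,12])); snap('wrist','w9')
```

```text
t 7.5333 pos [479.1 342.7  16.2] F [-0.7 -0.1  0.5] w 70.3
[[0.04, 0.998, -0.046], [0.007, -0.046, -0.999], [-0.999, 0.039, -0.008]] q [ 0.61   0.659  1.83  -0.03   0.617  2.251]
[13.01161051 -3.37983759  6.90755733] [ 5.27044307 28.89800307  7.163152  ]
```

View pics/w9.png

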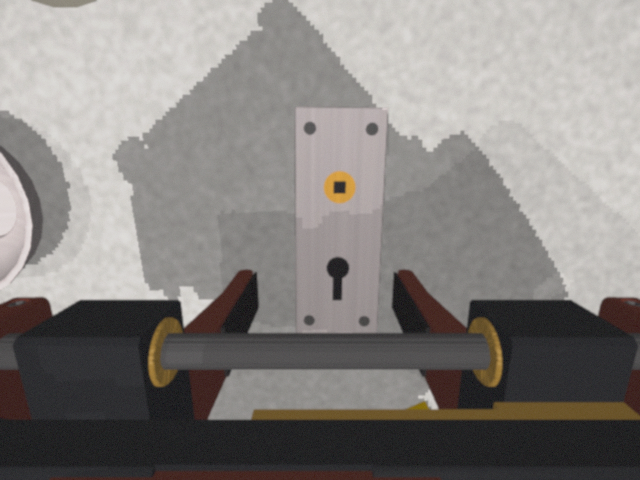

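>>> send_rows([
  [5,-1,4,0],
  [5,-1,3.5,0],
  [2,0,0,0],
])

```text
t: 7.83
ee_pos: [477.4, 334.6, 4.0]
orientation: [1.267, 1.163, -1.21]
ft_force: [-0.2, -1.3, -0.5]
width: 70.3
```

Run:
```python
from h import *
st(); d=snap('wrist','w10')
import cv2
im=d['img'][:,:,::-1]; g=im.astype(int)
```

```text
t 7.8333 pos [477.4 334.6   4. ] F [-0.2 -1.3 -0.5] w 70.3
[[0.04, 0.998, -0.046], [0.007, -0.046, -0.999], [-0.999, 0.04, -0.009]] q [ 0.6    0.674  1.844 -0.031  0.586  2.242]
```

View pics/w10.png

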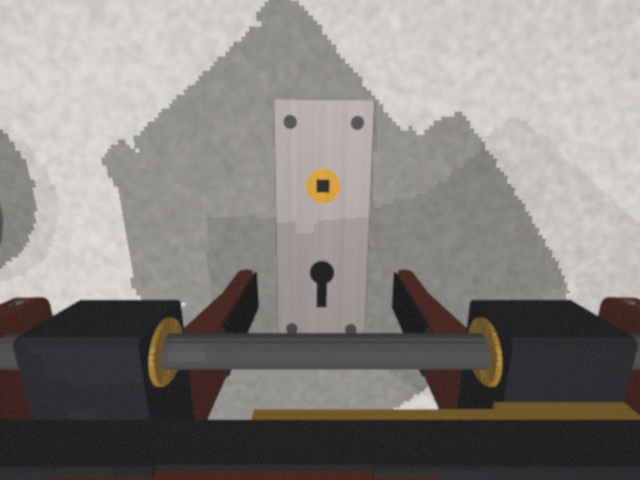

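The case is centred between the fingers (col ~323). I close on it.

>>> send_rows([
  [0.5,0,0,0],
  [0.5,0,0,0],
  [0,0,0,0],
  [0,0,0,0],
], fingers=0)

```text
t: 8.22
ee_pos: [479.1, 335.6, 5.2]
orientation: [1.271, 1.162, -1.206]
ft_force: [0.5, 0.1, 0.7]
width: 47.0
```

Run:
```python
from h import *
st(); d=snap('wrist','w11')
```

```text
t 8.2167 pos [479.1 335.6   5.2] F [0.5 0.1 0.7] w 47.0
[[0.044, 0.998, -0.046], [0.009, -0.047, -0.999], [-0.999, 0.043, -0.011]] q [ 0.6    0.673  1.843 -0.031  0.585  2.242]
```

View pics/w11.png

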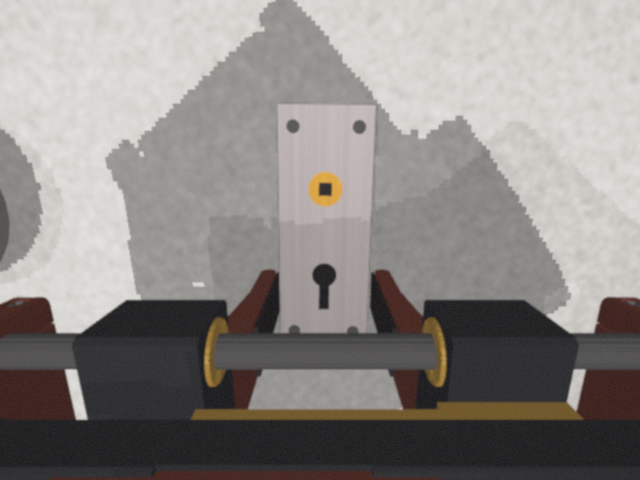

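>>> send_rows([
  [1,0,0,0],
  [0.5,0,0,0],
  [0.5,0,0,0],
])

```text
t: 8.52
ee_pos: [479.2, 335.7, 5.2]
orientation: [1.271, 1.162, -1.206]
ft_force: [-2.0, -1.3, 5.4]
width: 44.3
```

Run:
```python
from h import *
st(); d=snap('wrist','w12')
c=[0,0]
p=ray(d,[(278,104.5),(376,104.5)],12); print(p,[toolrel(q) for q in p])
cv2.imwrite('pics/w12.png',d['img'][:,:,::-1])
```

```text
t 8.5167 pos [479.2 335.7   5.2] F [-2.  -1.3  5.4] w 44.3
[[0.044, 0.998, -0.046], [0.009, -0.046, -0.999], [-0.999, 0.043, -0.011]] q [ 0.6    0.673  1.843 -0.031  0.585  2.243]
[[568.51031517 353.07238047  12.        ]
 [566.42738172 308.98197882  12.        ]] [array([ -2.69966685,  88.64346303, -21.52844839]), array([-3.19359688, 88.6124265 , 22.60835257])]
```

>>> send_rows([
  [-15,0,0,0],
  [-30,0,0,0],
  [-30,0,0,0],
  [-30,-1,15,0],
  [-5,-1.5,35,-0.03],
  [0,-1.5,35,-0.03],
  [0,-1.5,35,-0.03],
  [0,-1.5,35,-0.03],
  [0,-1.5,35,-0.03],
  [0,-1.5,35,-0.03],
])

```text
t: 9.4
ee_pos: [467.1, 107.4, 114.1]
orientation: [1.119, 1.251, -1.065]
ft_force: [0.3, -0.3, -4.0]
width: 44.8
```

```bash
cat >> h.py <<'E'
C=np.array([606,7.7]);TH=np.radians(11.1);MC=np.array([[np.cos(TH),-np.sin(TH)],[np.sin(TH),np.cos(TH)]])
def cl(p): return (np.array(p)[...,:2]-C)@MC
def w2(p): return C+MC@np.array(p)
E
python3 - <<'E'
from h import *
o=st(); print(cl(o['ee_pos']),toolrel([491.8,-0.5,100]))
E
```

```text
t 9.4 pos [467.1 107.4 114.1] F [ 0.3 -0.3 -4. ] w 44.8
[[0.04, 0.988, 0.152], [0.008, 0.152, -0.988], [-0.999, 0.041, -0.002]] q [ 0.201  0.368  2.048 -0.     0.685  1.62 ]
[-117.07456602  124.6147456 ] [ 14.22113094   7.42589753 110.46559802]
```

>>> send_rows([
  [0,3,30,-0.014],
  [0,3,30,-0.014],
  [0,3,30,-0.014],
  [0,0,14,0],
  [10,0,0,0],
])

```text
t: 9.82
ee_pos: [492.4, -4.1, 103.4]
orientation: [1.085, 1.269, -1.037]
ft_force: [0.9, 0.6, -3.0]
width: 44.7
```

Run:
```python
from h import *
o=st(); print(cl(o['ee_pos'])); d=snap('wrist','w13')
```

```text
t 9.8167 pos [492.4  -4.1 103.4] F [ 0.9  0.6 -3. ] w 44.7
[[0.038, 0.981, 0.193], [0.006, 0.193, -0.981], [-0.999, 0.038, 0.001]] q [-0.037  0.405  2.023  0.013  0.677  1.33 ]
[-113.69472147   10.32089863]
```

View pics/w13.png

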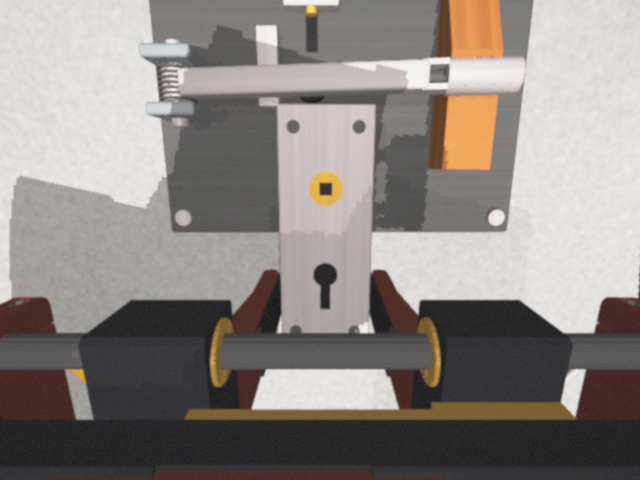

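>>> send_rows([
  [20,-1,-1,0],
  [20,-1,-1,0],
  [20,-1,-1,0],
  [10,0,0,0],
  [3,0,0,0],
])

```text
t: 10.28
ee_pos: [486.9, 3.3, 22.8]
orientation: [1.083, 1.276, -1.041]
ft_force: [-0.4, -0.4, -4.4]
width: 44.9
```

Run:
```python
from h import *
o=st(); print(cl(o['ee_pos'])); d=snap('wrist','w14')
```

```text
t 10.2833 pos [486.9   3.3  22.8] F [-0.4 -0.4 -4.4] w 44.9
[[0.03, 0.981, 0.193], [0.008, 0.193, -0.981], [-1.0, 0.031, -0.002]] q [-0.023  0.559  2.051  0.017  0.501  1.338]
[-117.6760604    18.58872322]
```

View pics/w14.png

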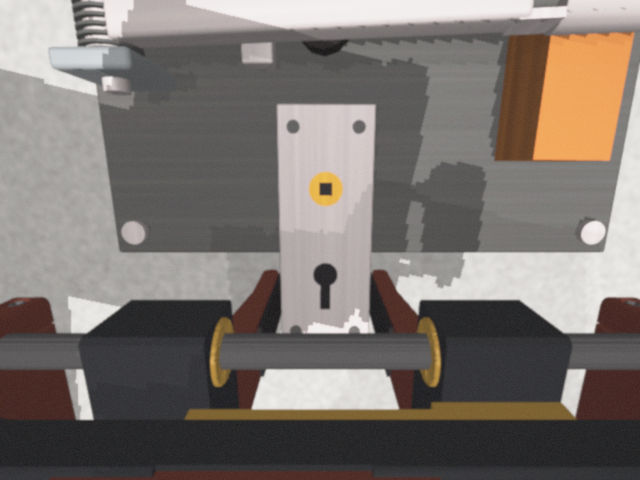

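>>> send_rows([
  [0,2,3,0],
  [0,8,2,0],
  [0.5,10,0,0],
  [0.5,10,0,0],
  [0.5,10,0,0],
  [0.5,10,0,0],
])

```text
t: 10.83
ee_pos: [542.0, 9.5, 25.3]
orientation: [1.083, 1.275, -1.038]
ft_force: [0.8, 0.7, -4.3]
width: 44.7
```

Run:
```python
from h import *
o=st(); print(cl(o['ee_pos'])); d=snap('wrist','w15')
```

```text
t 10.8333 pos [542.    9.5  25.3] F [ 0.8  0.7 -4.3] w 44.7
[[0.032, 0.98, 0.194], [0.008, 0.194, -0.981], [-0.999, 0.033, -0.001]] q [-0.009  0.601  1.932  0.015  0.576  1.354]
[-62.43129714  14.1156248 ]
```

View pics/w15.png

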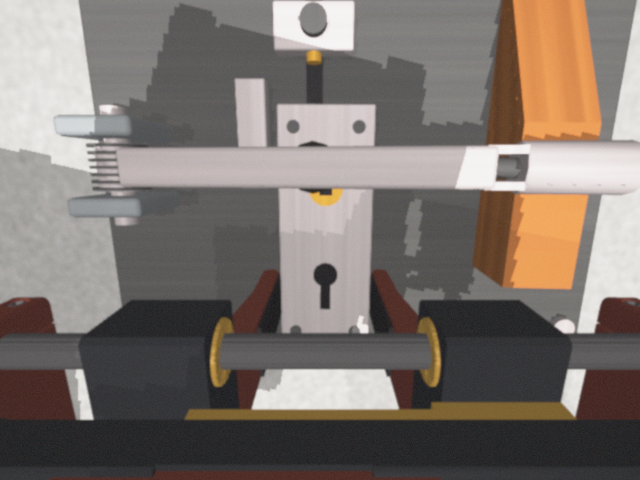

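The case is under the arm, with a gap to the side stop (case left edge col 277, stop right face ~267). It is a few mm above the bed, so I lower it first.

>>> send_rows([
  [3,1,0,0],
  [3,2,0,0],
  [2,2,0,0],
])

```text
t: 11.13
ee_pos: [552.4, 10.9, 19.6]
orientation: [1.084, 1.27, -1.035]
ft_force: [-13.8, -3.6, 32.8]
width: 44.4
```

Run:
```python
from h import *
o=st(); print(cl(o['ee_pos'])); d=snap('side','s16')
im=d['img'][:,:,::-1]
cv2.imwrite('pics/s16c.png',cv2.resize(im[170:270,240:380],None,fx=5,fy=5,interpolation=cv2.INTER_CUBIC))
```

```text
t 11.1333 pos [552.4  10.9  19.6] F [-13.8  -3.6  32.8] w 44.4
[[0.038, 0.98, 0.195], [0.008, 0.195, -0.981], [-0.999, 0.038, -0.0]] q [-0.006  0.619  1.913  0.015  0.572  1.356]
[-52.01741902  13.48645642]
```

View pics/s16c.png

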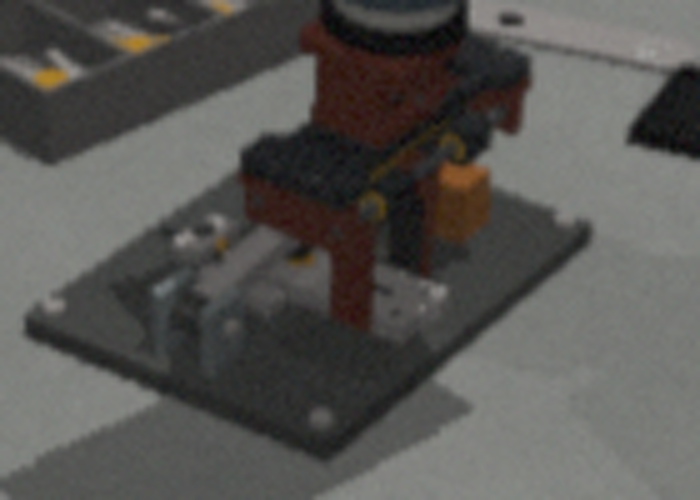

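Contact with the bed is firm (33 N), so I ease off a little and slide forward.

>>> send_rows([
  [-1.5,0,0,0],
  [-0.5,3,-1,0],
  [0,3,-1,0],
])

```text
t: 11.43
ee_pos: [556.7, 13.8, 21.7]
orientation: [1.084, 1.272, -1.036]
ft_force: [1.1, 0.1, -4.3]
width: 45.0
```

Run:
```python
from h import *
o=st(); print(cl(o['ee_pos'])); d=snap('wrist','w17')
im=d['img'][:,:,::-1]
cv2.imwrite('pics/w17c.png',cv2.resize(im[0:300,200:420],None,fx=2,fy=2,interpolation=cv2.INTER_CUBIC))
```

```text
t 11.4333 pos [556.7  13.8  21.7] F [ 1.1  0.1 -4.3] w 45.0
[[0.036, 0.98, 0.194], [0.008, 0.194, -0.981], [-0.999, 0.037, -0.001]] q [-1.000e-03  6.200e-01  1.902e+00  1.400e-02  5.840e-01  1.363e+00]
[-47.15068069  15.50698495]
```

View pics/w17c.png

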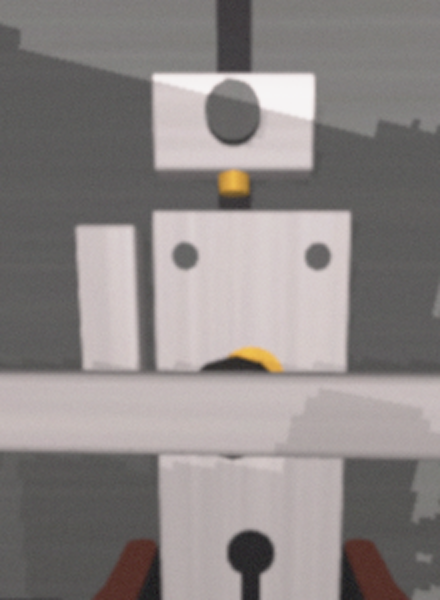

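>>> send_rows([
  [0.5,2,-1,0],
  [0.5,2,-1,0],
  [0,1,-1,0],
])

```text
t: 11.73
ee_pos: [562.1, 18.4, 20.3]
orientation: [1.084, 1.272, -1.036]
ft_force: [-0.7, -0.6, -2.4]
width: 44.3
```

Run:
```python
from h import *
o=st(); print(cl(o['ee_pos']), MC.T@np.array(o['ft_force'])[:2]); d=snap('wrist','w18')
im=d['img'][:,:,::-1]
cv2.imwrite('pics/w18c.png',cv2.resize(im[0:200,220:400],None,fx=3,fy=3,interpolation=cv2.INTER_CUBIC))
```

```text
t 11.7333 pos [562.1  18.4  20.3] F [-0.7 -0.6 -2.4] w 44.3
[[0.036, 0.98, 0.194], [0.008, 0.194, -0.981], [-0.999, 0.037, -0.0]] q [0.007 0.627 1.89  0.013 0.589 1.372]
[-41.0522283   18.92338265] [-0.78516744 -0.4881553 ]
```

View pics/w18c.png

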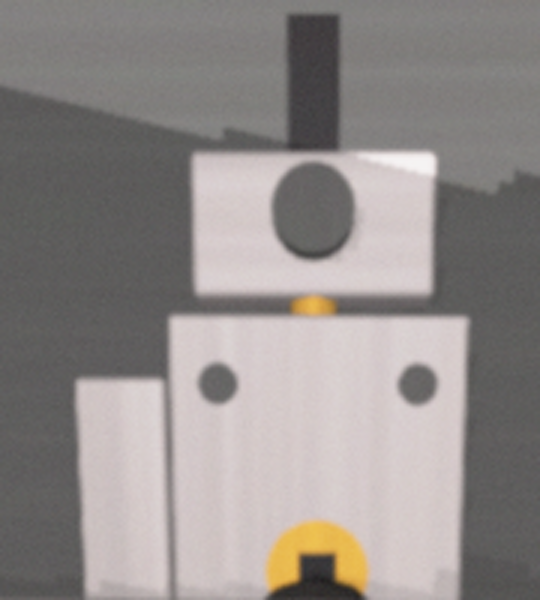

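>>> send_rows([
  [0,0.5,-1,0],
  [0,0.5,-1,0],
])

```text
t: 11.95
ee_pos: [562.2, 19.2, 20.2]
orientation: [1.082, 1.272, -1.038]
ft_force: [-1.6, -12.9, 0.2]
width: 44.3
```

```bash
cat > look.py <<'E'
from h import *
import sys
n=sys.argv[1]
o=st(); print(cl(o['ee_pos']), 'Fclamp',MC.T@np.array(o['ft_force'])[:2]); d=snap('wrist',n)
im=d['img'][:,:,::-1]
cv2.imwrite(f'pics/{n}c.png',cv2.resize(im[0:200,220:400],None,fx=3,fy=3,interpolation=cv2.INTER_CUBIC))
E
python3 look.py w19
```

```text
t 11.95 pos [562.2  19.2  20.2] F [ -1.6 -12.9   0.2] w 44.3
[[0.034, 0.98, 0.195], [0.006, 0.195, -0.981], [-0.999, 0.035, 0.001]] q [0.01  0.628 1.889 0.009 0.591 1.377]
[-40.74776266  19.75597249] Fclamp [ -4.03340857 -12.39997956]
```

View pics/w19c.png

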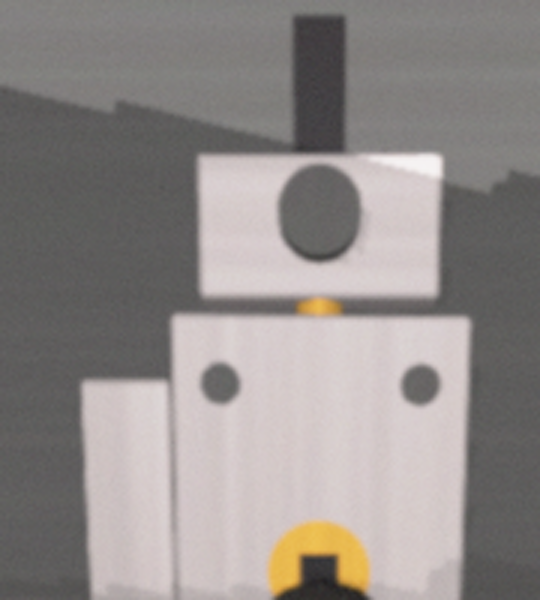

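>>> send_rows([
  [0,1.2,-0.2,0],
  [0,1.2,-0.2,0],
])

```text
t: 12.17
ee_pos: [563.7, 19.3, 20.3]
orientation: [1.081, 1.272, -1.04]
ft_force: [-0.8, -0.7, -2.1]
width: 44.4
```

```bash
python3 look.py w20
```

```text
t 12.1667 pos [563.7  19.3  20.3] F [-0.8 -0.7 -2.1] w 44.4
[[0.033, 0.98, 0.194], [0.005, 0.194, -0.981], [-0.999, 0.033, 0.002]] q [0.011 0.629 1.884 0.008 0.595 1.379]
[-39.3024824   19.48520996] Fclamp [-0.93272679 -0.49827236]
```

View pics/w20c.png

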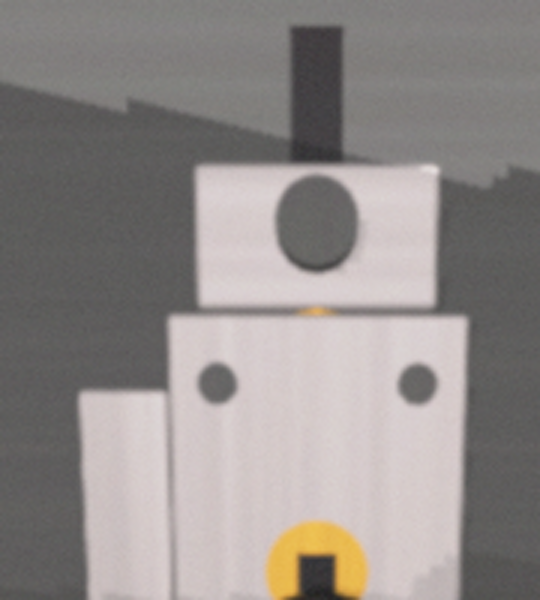

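>>> send_rows([
  [0.2,1.2,-0.3,0],
  [0.2,1,-0.3,0],
])

```text
t: 12.38
ee_pos: [564.5, 19.5, 19.7]
orientation: [1.079, 1.274, -1.042]
ft_force: [-4.7, -6.5, 1.5]
width: 44.5
```

```bash
python3 look.py w21
```

```text
t 12.3833 pos [564.5  19.5  19.7] F [-4.7 -6.5  1.5] w 44.5
[[0.03, 0.98, 0.195], [0.004, 0.195, -0.981], [-1.0, 0.03, 0.002]] q [0.012 0.632 1.88  0.006 0.599 1.382]
[-38.41904105  19.58089778] Fclamp [-5.8282379  -5.44308824]
```

View pics/w21c.png

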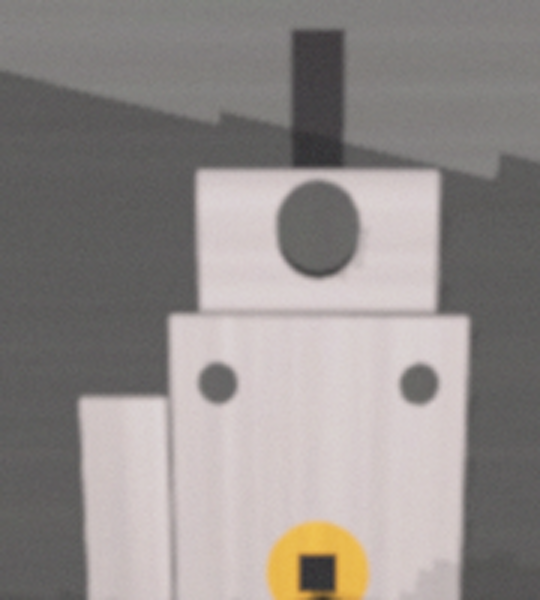

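>>> send_rows([
  [0,1,-0.3,0],
  [0,0.8,-0.3,0],
])

```text
t: 12.6
ee_pos: [564.5, 19.5, 19.7]
orientation: [1.076, 1.276, -1.045]
ft_force: [-3.3, -5.7, 1.6]
width: 44.3
```

```bash
python3 look.py w22
```

```text
t 12.6 pos [564.5  19.5  19.7] F [-3.3 -5.7  1.6] w 44.3
[[0.027, 0.98, 0.195], [0.002, 0.195, -0.981], [-1.0, 0.027, 0.003]] q [0.012 0.633 1.878 0.004 0.604 1.384]
[-38.43448382  19.5223781 ] Fclamp [-4.36261927 -4.93882815]
```

View pics/w22c.png

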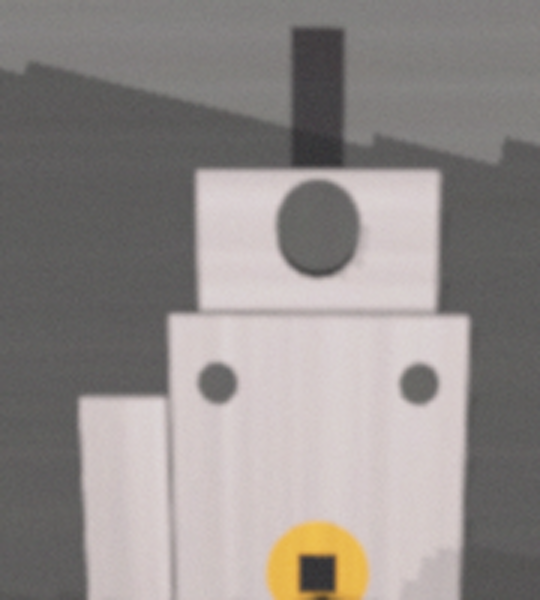

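Now the case shows no gap at the back stop face (row 312) and sits against the side stop (col 168). I release it.

>>> send_rows([
  [0,0,0,0],
  [0,0,0,0],
  [0,0,0,0],
], fingers=0.75)

```text
t: 12.9
ee_pos: [566.2, 20.0, 20.6]
orientation: [1.078, 1.274, -1.042]
ft_force: [0.2, 0.9, -0.3]
width: 61.3
```

```bash
python3 look.py w23
```

```text
t 12.9 pos [566.2  20.   20.6] F [ 0.2  0.9 -0.3] w 61.3
[[0.03, 0.98, 0.195], [0.003, 0.195, -0.981], [-1.0, 0.03, 0.003]] q [0.013 0.632 1.876 0.004 0.603 1.384]
[-36.67635952  19.7115299 ] Fclamp [0.3269947  0.83541447]
```

View pics/w23c.png

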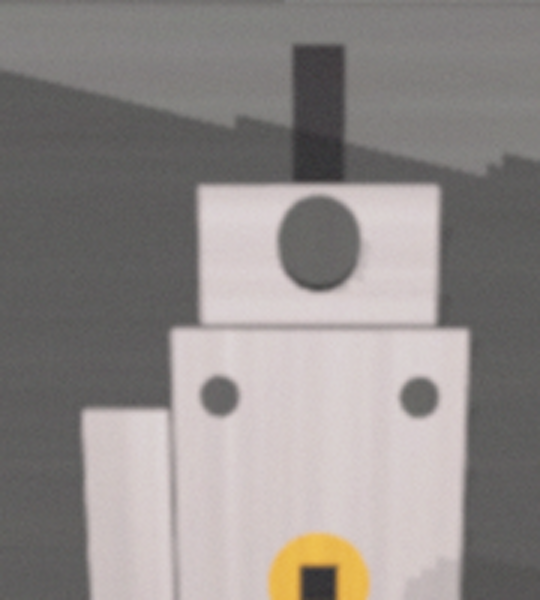

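View pics/w23.png

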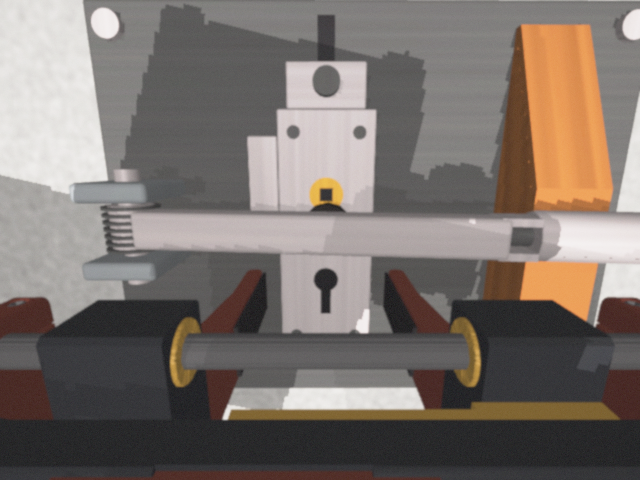

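The case stays home after release and the arm is still up on the wedge. Next I rise and move over to the wedge.

>>> send_rows([
  [-15,0,0,0],
  [-25,0,0,0],
  [-30,0,0,0],
  [-15,0,15,0],
  [0,1,30,0],
  [0,1,30,0],
  [0,0,22,0],
], fingers=0.65)

```text
t: 13.53
ee_pos: [587.2, -72.3, 111.2]
orientation: [1.073, 1.274, -1.032]
ft_force: [0.4, 0.3, 1.0]
width: 56.9
```

Run:
```python
from h import *
o=st(); print(cl(o['ee_pos']),toolrel([586.7,-78.7,33])); d=snap('wrist','w24')
```

```text
t 13.5333 pos [587.2 -72.3 111.2] F [0.4 0.3 1. ] w 56.9
[[0.034, 0.978, 0.204], [0.004, 0.204, -0.979], [-0.999, 0.034, 0.003]] q [-0.147  0.509  1.799  0.012  0.8    1.21 ]
[-33.79281457 -74.85069108] [78.09755754 -4.53115775  5.9300291 ]
```

View pics/w24.png

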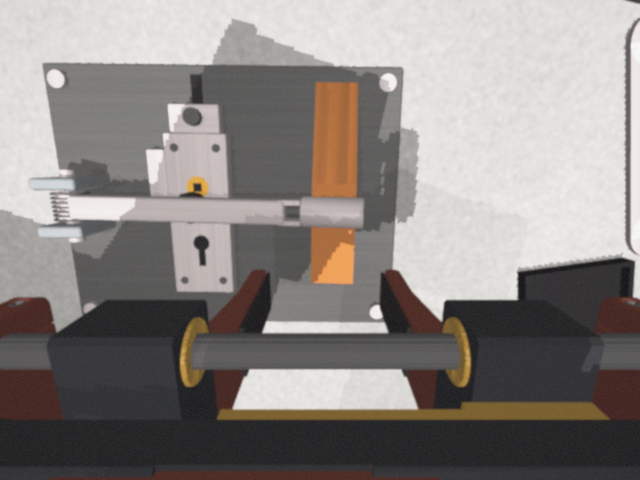

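The case lies home, the roller is on the wedge's flat (px 300–363, 212), and the wedge's thick end is at (333,284).

Run:
```python
from h import *
d=dict(np.load('pics/w24.npz'))
p=ray(d,[(311.5,283.5),(354,284)],49); print(cl(p),[toolrel(q) for q in p])
p=ray(d,[(163,134),(226,134.5),(233,291),(177,291)],27); print('case',np.round(cl(p),1).tolist(),np.round(cl(p.mean(0)),1)); 
p=ray(d,[(161,150)],25); print('sidestop edge',cl(p))
```

```text
[[-54.77160258 -64.99353111]
 [-54.80250842 -95.65783403]] [array([ 61.4713002 , -23.51461347, -13.52398718]), array([ 61.60880029, -23.84917566,  17.13819785])]
case [[49.0, 42.6], [49.2, -2.5], [-69.7, -1.9], [-70.2, 42.5]] [-10.4  20.2]
sidestop edge [[37.98267726 45.97937764]]
```

>>> send_rows([
  [20,-2,1,0.01],
  [20,-2,1,0.01],
  [20,-1,0,0],
  [10,0,0,0],
  [4,0,0,0],
])

```text
t: 14.0
ee_pos: [591.4, -80.3, 38.2]
orientation: [1.097, 1.252, -1.045]
ft_force: [-0.2, -0.7, 0.6]
width: 57.2
```

Run:
```python
from h import *
o=st(); print(cl(o['ee_pos'])); d=snap('wrist','w25')
```

```text
t 14.0 pos [591.4 -80.3  38.2] F [-0.2 -0.7  0.6] w 57.2
[[0.046, 0.983, 0.177], [0.001, 0.177, -0.984], [-0.999, 0.046, 0.007]] q [-0.159  0.626  1.817  0.014  0.653  1.222]
[-31.22927227 -83.56166469]
```

View pics/w25.png

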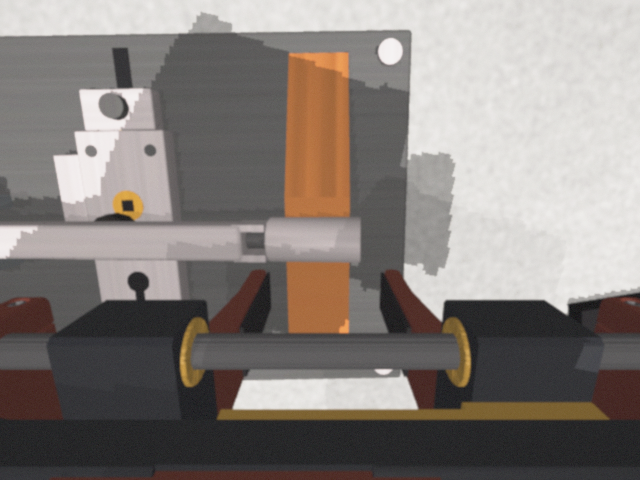

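>>> send_rows([
  [3,-3,-2,0],
  [3,-3,-1,0],
  [1.5,-1,0,0],
])

```text
t: 14.3
ee_pos: [584.8, -77.5, 31.0]
orientation: [1.096, 1.252, -1.044]
ft_force: [0.0, 0.4, -0.1]
width: 57.0
```

>>> send_rows([
  [0.5,0,0,0],
  [0.5,0,0,0],
  [0.5,0,0,0],
  [0.5,0,0,0],
  [0,0,0,0],
  [0,0,0,0],
], fingers=0)

```text
t: 14.8
ee_pos: [585.6, -77.5, 30.6]
orientation: [1.097, 1.249, -1.042]
ft_force: [-0.1, 1.0, -1.5]
width: 30.1
```

Run:
```python
from h import *
o=st(); print(cl(o['ee_pos'])); d=snap('wrist','w26')
```

```text
t 14.8 pos [585.6 -77.5  30.6] F [-0.1  1.  -1.5] w 30.1
[[0.05, 0.983, 0.179], [0.001, 0.179, -0.984], [-0.999, 0.05, 0.008]] q [-0.156  0.632  1.835  0.015  0.626  1.223]
[-36.37709681 -79.64053525]
```

View pics/w26.png

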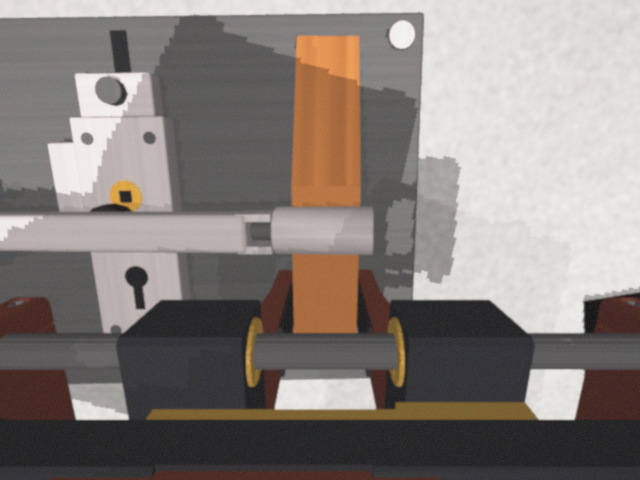

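>>> send_rows([
  [0,-8,0,0],
  [0,-12,0,0],
  [0,-14,0,0],
  [0,-14,0,0],
  [0,-14,0,0],
  [0,-14,0,0],
  [0,-14,0,0],
  [0,-14,0,0],
  [0,-14,0,0],
])

```text
t: 15.6
ee_pos: [479.4, -99.8, 29.6]
orientation: [1.105, 1.222, -1.02]
ft_force: [1.8, -0.3, 2.5]
width: 29.9
```

Run:
```python
from h import *
o=st(); print(cl(o['ee_pos'])); d=snap('wrist','w27')
```

```text
t 15.6 pos [479.4 -99.8  29.6] F [ 1.8 -0.3  2.5] w 29.9
[[0.083, 0.98, 0.181], [-0.003, 0.182, -0.983], [-0.997, 0.081, 0.018]] q [-0.24   0.536  2.079  0.039  0.445  1.114]
[-144.89934652  -81.15402327]
```

View pics/w27.png

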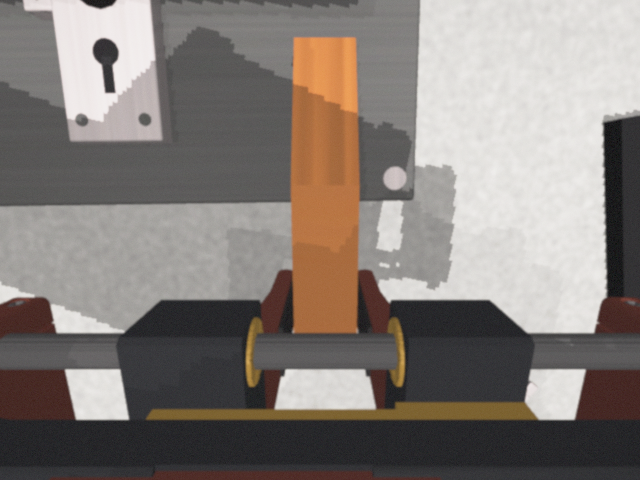

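The wedge is out and the roller has dropped. I carry the wedge back to the tray.

>>> send_rows([
  [-25,0,0,0],
  [-25,-3,5,0],
  [-10,-8,25,-0.02],
  [0,-8,28,-0.022],
  [0,-8,28,-0.022],
  [0,-8,28,-0.022],
  [0,-8,28,-0.022],
  [0,-8,28,-0.022],
  [0,-8,28,-0.022],
  [0,-4,18,-0.01],
])

```text
t: 16.48
ee_pos: [458.6, -329.0, 91.7]
orientation: [0.966, 1.298, -0.9]
ft_force: [-0.1, -0.6, -1.1]
width: 29.7
```

Run:
```python
from h import *
o=st(); print(toolrel([476.3,-330,21])); d=snap('wrist','w28');snap('top','top28')
```

```text
t 16.4833 pos [ 458.6 -329.    91.7] F [-0.1 -0.6 -1.1] w 29.7
[[0.071, 0.934, 0.35], [0.0, 0.351, -0.936], [-0.998, 0.066, 0.025]] q [-0.667  0.501  1.884  0.068  0.702  0.494]
[71.74249724 11.47417344  5.33011475]
```

View pics/w28.png

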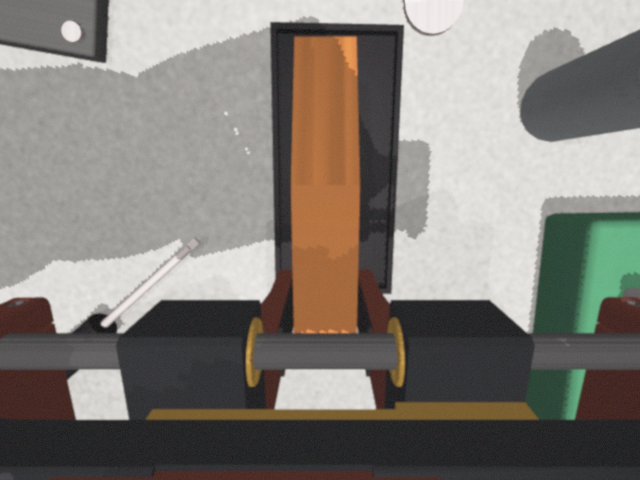

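View pics/top28.png

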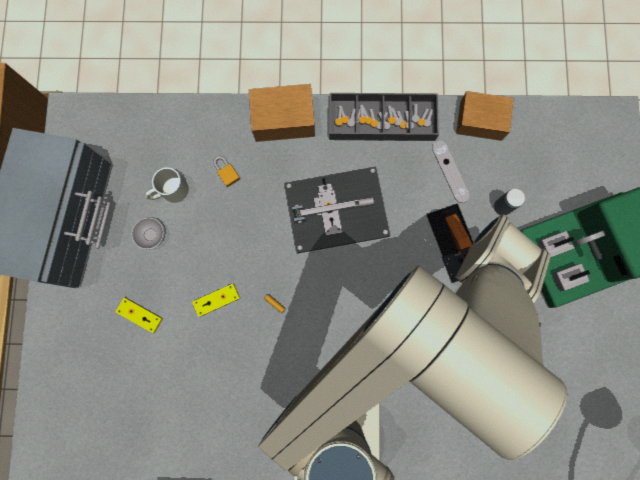

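>>> send_rows([
  [18,4,2,0],
  [18,4,2,0],
  [15,4,1,0],
  [10,1,0,0],
  [4,0,0,0],
])

```text
t: 17.0
ee_pos: [476.9, -326.8, 26.3]
orientation: [0.97, 1.297, -0.904]
ft_force: [-0.2, 0.8, -1.3]
width: 29.5
```

Run:
```python
from h import *
o=st(); print(toolrel([476.3,-330,21])); d=snap('wrist','w29')
```

```text
t 17.0 pos [ 476.9 -326.8   26.3] F [-0.2  0.8 -1.3] w 29.5
[[0.07, 0.936, 0.345], [0.001, 0.346, -0.938], [-0.998, 0.066, 0.024]] q [-0.644  0.626  1.869  0.076  0.593  0.511]
[ 5.26201774 -2.06416895  2.6996315 ]
```

View pics/w29.png

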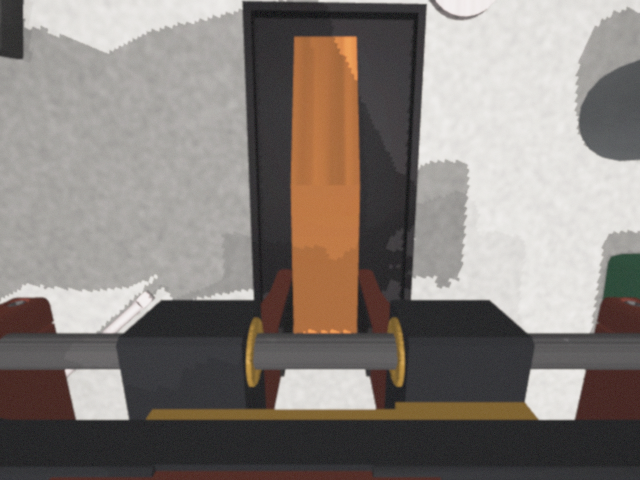

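>>> send_rows([
  [3,0,1,0],
  [2,0,0,0],
  [1.5,0,0,0],
])

```text
t: 17.3
ee_pos: [477.2, -326.3, 19.9]
orientation: [0.97, 1.299, -0.903]
ft_force: [-0.6, -0.3, -0.9]
width: 30.1
```

>>> send_rows([
  [0.5,0,0,0],
  [0.5,0,0,0],
  [0,0,0,0],
  [0,0,0,0],
], fingers=0.6)

```text
t: 17.63
ee_pos: [478.1, -327.1, 20.6]
orientation: [0.97, 1.296, -0.903]
ft_force: [-0.4, -0.3, 0.6]
width: 51.7
```

>>> send_rows([
  [-15,0,0,0],
  [-25,-2,0,0],
  [-30,-2,0,0],
  [-30,-5,0,0],
  [-30,-20,0,0],
  [-30,-30,0,0],
  [-10,-30,0,0],
  [0,-20,0,0],
  [0,0,0,0],
])

```text
t: 18.38
ee_pos: [361.9, -366.7, 192.3]
orientation: [0.964, 1.292, -0.902]
ft_force: [0.1, 0.5, -0.4]
width: 52.9
```

Run:
```python
from h import *
o=st(); d=snap('wrist','w30'); t=snap('top','top30'); s=snap('side','s30')
cv2.imwrite('pics/s30c.png',cv2.resize(s['img'][150:270,230:450,::-1],None,fx=3.6,fy=3.6,interpolation=cv2.INTER_CUBIC))
cv2.imwrite('pics/t30c.png',cv2.resize(t['img'][150:290,270:500,::-1],None,fx=3.4,fy=3.4,interpolation=cv2.INTER_CUBIC))
```

```text
t 18.3833 pos [ 361.9 -366.7  192.3] F [ 0.1  0.5 -0.4] w 52.9
[[0.074, 0.934, 0.348], [-0.005, 0.35, -0.937], [-0.997, 0.067, 0.031]] q [-0.846  0.281  1.932  0.068  0.877  0.325]
```

View pics/w30.png

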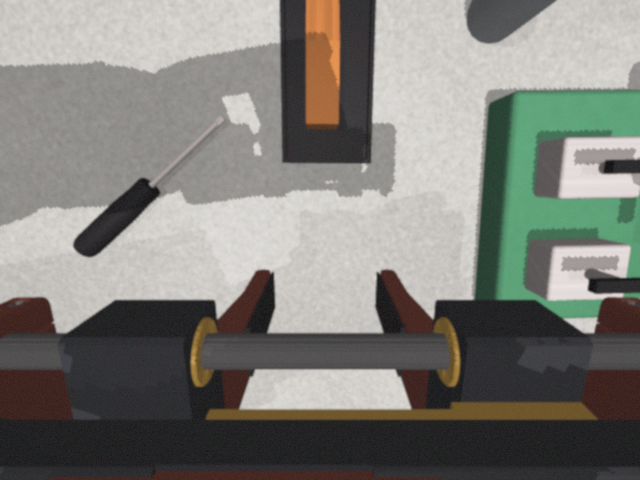

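View pics/s30c.png

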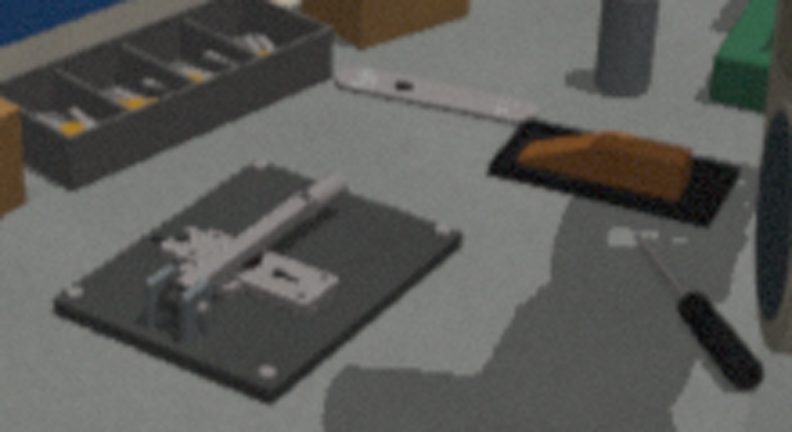

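View pics/t30c.png

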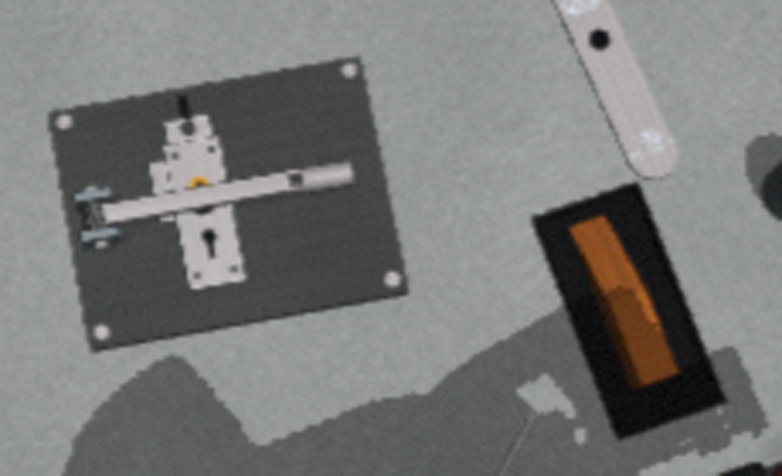

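The wedge lies flat in the tray and the arm is down on the case. I take one closer look at the clamp before handing in.

>>> send_rows([
  [-3,23,-26,0.018],
  [-3,23,-26,0.018],
  [-3,23,-26,0.018],
  [-3,23,-26,0.018],
  [-3,22,-26,0.018],
  [0,22,-26,0.018],
  [0,22,-26,0.018],
  [0,22,-26,0.018],
  [0,22,-26,0.018],
  [0,22,-26,0],
])

```text
t: 19.37
ee_pos: [518.7, -38.3, 211.5]
orientation: [1.097, 1.237, -1.024]
ft_force: [0.7, -0.3, 0.3]
width: 52.7
```

>>> send_rows([
  [0,0,-30,0],
  [0,0,-30,0],
  [0,0,-20,0],
  [0,0,0,0],
])

```text
t: 19.7
ee_pos: [508.0, 54.7, 208.1]
orientation: [1.09, 1.243, -1.015]
ft_force: [-0.5, 0.6, 0.3]
width: 52.4
```

```bash
python3 look.py w31
```

```text
t 19.7 pos [508.   54.7 208.1] F [-0.5  0.6  0.3] w 52.4
[[0.068, 0.978, 0.197], [0.002, 0.198, -0.98], [-0.998, 0.068, 0.011]] q [ 0.086  0.246  1.936 -0.005  0.891  1.461]
[-87.06821744  64.98516147] Fclamp [-0.36436524  0.64098461]
```

View pics/w31.png

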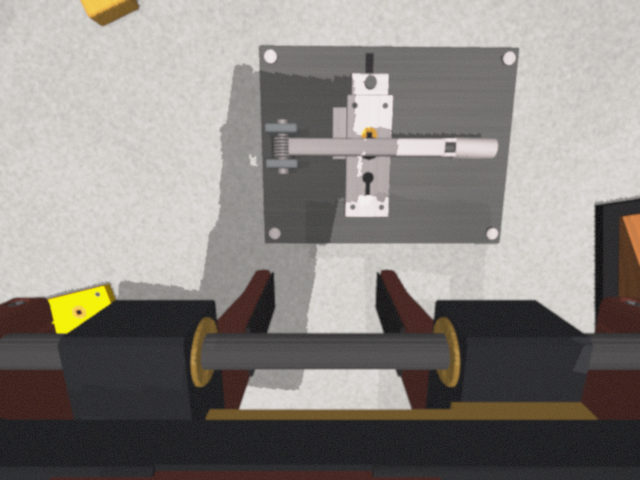

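Run:
```python
from h import *
d=dict(np.load('pics/w31.npz')); im=d['img'][:,:,::-1]
cv2.imwrite('pics/w31d.png',cv2.resize(im[60:230,310:420],None,fx=3.5,fy=3.5,interpolation=cv2.INTER_CUBIC))
p=ray(d,[(348,96),(393,95.5),(389,217),(345.5,217)],27); print(np.round(cl(p),1).tolist(),cl(p.mean(0)))
b=ray(d,[(261,46),(518,48),(499,243.5),(266,243)],15); print(np.round(cl(b),1).tolist(), cl(b.mean(0)))
t=dict(np.load('pics/top30.npz')); hsv=cv2.cvtColor(t['img'][:,:,::-1],cv2.COLOR_BGR2HSV)
m=np.zeros((480,640),bool); m[195:285,420:490]=1
r,_=maskrect(t,m&(hsv[...,1]>120)&(hsv[...,2]>60),25); print('wedge',r)
```

```text
[[48.8, 41.6], [49.6, -2.8], [-70.7, -3.8], [-71.0, 42.0]] [-10.84081014  19.27691817]
[[97.4, 127.9], [98.1, -128.5], [-101.1, -129.8], [-101.4, 128.2]] [-1.75015403 -0.54016233]
wedge ((530.2015380859375, -308.9490966796875), (139.35914611816406, 36.40913772583008), 23.392478942871094)
```

View pics/w31d.png

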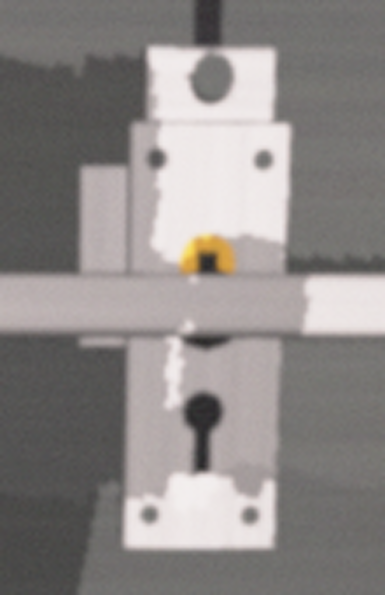

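Run:
```python
from h import *
print(ctrl.close_job());
```

```text
the job is handed in; nothing more can be done
None
```

I loaded the lock case into the spring clamp and handed the job in at about 20 s; the hand-in reports no verdict. The steps, in order:

- **Wedge in:** I pushed the wedge under the roller until the roller sat about 15 mm onto its flat top. Let go, it held the arm up by itself.
- **Case home:** I slid the grey case in gently against the side stop and the back stop. The highest force I read against the stops was about 12 N. The case stayed put when released.
- **Wedge out:** I drew the wedge out, the arm came down on the case, and I laid the wedge back in its tray.

**Last checks (camera):**
- **Case:** its centre is at about (−9, 19.8) mm in the clamp frame, against about 20 for y, and it is turned less than about 0.02 rad. There is no visible gap at the back stop and at most about 1 mm at the side stop.
- **Wedge:** it lies flat in the tray, within about 8 mm of the tray's centre.
- **Other things:** I touched nothing else on the bench, and in the last pictures the other things looked unmoved by eye. The gripper is clear of everything.

**Less certain:**
- **Bed contact:** when I first lowered the case onto the bed, one reading showed about 33 N downward; I eased off at once.
- **Clamp position:** two views of the clamp's position disagreed by about 2 mm. This is within the stated calibration.
- **Not measured:** I only saw that the arm was down on the case, so its clamping force is unmeasured. The plunger's travel is judged from the closed gap.

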